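# Swap the glaze mixer's battery packs on the sloping charger

## Robot

A 6-joint arm with a two-finger parallel gripper is mounted at the origin on a cart in front of the work surface, level with it; the furniture and walls round the work are solid. World frame = base frame: x ahead of the robot, y to its left, z up, the work surface at z = 0. Lengths are in m, angles in rad, forces in N, time in s.
With the tool pointing down it reaches from about 0.225 to 0.875 m from the base axis. Payload 3.4 kg.
Tool frame: the origin (TCP) lies where the fingers leave the gripper's body, on its centre line; the fingertips stand 73 mm ahead of it and the grasp point (between the pads) lies 54 mm ahead of it (manip.pinch_z is the distance from the TCP to the grasp point, in m); z points along the fingers, y is the line along which they close (so a half turn about z gives the same grasp; the last joint's range is limited). The gripper opens to 85 mm and grips with 20 to 120 N. Pads are 22 mm wide; open, the fingers measure 114 mm over their backs; the gripper's body (76 mm by 85 mm) begins 54 mm behind the grasp point. The pads swing forward as they close: fully open they stand 13 mm farther back than shut.
Start: joints at [1.117, 0.276, 1.505, -0, 1.361, -0.121], TCP at [0.188, 0.543, 0.304] pointing down, gripper open.
Joint ranges: [-2.89, 2.89], [-0.75, 2.08], [0.22, 2.7], [-1.18, 4.32], [0.11, 2.71], [-2.7, 2.7]. Speed limits (rad/s): [2.57, 2.57, 3.14, 3.14, 3.14, 3.14].

## Interface

Orientations are given as a unit quaternion [w, x, y, z].
In Python, from rig import readout, imaging, manip gives the robot as it stands. The module is installed in compiled form; this text tells all that it offers.
- The arm moves only by the tool servo_tool, never from a script. Its argument "moves" is a list of rows, each an object with "dp": the shift along the tool's x, y, z in units of 0.2 m (1.0 is 0.2 m), a list of three; "delta_rot": the turn, a rotation vector about the tool's x, y, z in units of 0.1 rad (1.0 is 0.1 rad), a list of three; "fingers": the opening, from 0 (shut) to 1 (fully open). In form: [{"dp": [dx, dy, dz], "delta_rot": [wx, wy, wz], "fingers": fingers}, ...]. A call has 1 to 5 rows; each row shifts and turns the commanded pose from where the row before left it, along the tool's axes as they then stand; what a row does not reach is not made up. A row lasts 1/10 s, in which the tool goes at most 50 mm and 8.59 degrees, less where a joint would pass 70% of its speed; a pose out of reach is approached as far as the arm can. A call with a number of a shift or a turn outside -1 to 1 is refused whole. A call with a gripper value outside its range is refused whole. The fingers move at their own pace and stop on an object; "force" is the grip in N (left out, the last holds). Time passes only in rows, so rows that do not move let the fingers close. It gives the time, the measured TCP pose, the force, the opening and the grip force at its end, in the units of the state.
- readout.get_state(): the state, without advancing time (a new reading comes with each control period).
- imaging.get_image(name): name is "scene" or "side" or "wrist"; returns (picture, depth): 420x560x3 uint8, red, green, blue; 420x560 float32, m along the optical axis (not along the pixel's ray), 0 where there is no reading.
- imaging.calibration(name): a dict with "intrinsics" (3x3 intrinsics, pixels), "R" (3x3) and "t" (3): a world point X has camera coordinates R X + t; the wrist camera has in their place "hand_eye" (4x4, takes a point from camera to tool coordinates, whose origin is the TCP and whose axes are the flange's). Camera axes: x right, y down, z forward; pixel columns grow to the right and rows downward; lengths in m; the calibration is good to about 2 mm. The wrist camera is an equidistant fisheye: a pixel r from the principal point sees the ray r / f radians off the axis. A picture is of the moment at which its call begins: read the wrist's pose just before it. calibration takes no time and is no camera call.
- manip.sign_off(): hands the job in; it is judged then, once.
The state is a dict: "clock": time; "qpos": joint angles; "qd": joint speeds; "effort": joint torques, N m; "position": TCP position; "ee_rot": TCP orientation; "contact_force": force on the tool from outside, world axes, zero at the start; "moment": the same for the moment, N m; "width": finger opening in m; "gripper_force": force on a finger pad.
Only numpy, scipy, OpenCV 4.12 (cv2) and the standard library are available. Lean on these libraries where they do the work, as an engineer would, in place of code of your own. Each camera call takes 0.05 s, during which the arm holds its last target. There are 200 camera calls.

## Task

Swap the glaze mixer's battery packs: draw the charged pack with the green cap up and off the sloping charger and stand it in the wooden tray, rails down, flat on the tray's floor; then slide the flat pack with the orange cap down the charger's rails until it is fully home against the front stop and the latch has sprung into it. Be gentle: do not ram or force the flat pack on the charger or drop the charged one into the tray, and leave the jars, cups and other things on the bench where they stand.

Things in the scene. Friction and masses are not known exactly. Their poses are not given: they have to be found in the camera images.
- charger_shoe: The charger's rail on its grey wedge (134 x 100 mm, fixed). Origin: where the middle of a pack's underside lies when home, on the deck, 64 mm above the bench. Deck slopes 35 deg: x runs up the slope, z square out of the deck, -x to the front stop. Rail: T section, 45 mm wide flange 7 to 12 mm above the deck, from x = -44 mm to its tapered upper end at +35 mm, where packs enter.
- charger_latch (a joint): Sprung roller in the middle of the rail, in m pressed into it: 0 when free or sprung into the cross groove of a pack that is home, about 0.003 while a pack not fully home presses it. Roughly 6 to 12 N along the rail carry a pack over it, either way.
- charged_pack: Charged battery pack, black with green cap, 0.45 kg, at the start home on the charger. 112 long (x) x 64 wide (y) x 56 mm tall. Origin: middle of its underside; z up, -x its front. Below, a channel 49 mm wide, half closed by 4 mm thick lips, runs back 94 mm from the front; sides flat up to 47 mm. 
- flat_pack: Flat (empty) battery pack, black with orange cap, 0.45 kg, standing rails down on the bench. 112 long (x) x 64 wide (y) x 56 mm tall. Origin: middle of its underside; z up, -x its front. Below, a channel 49 mm wide, half closed by 4 mm thick lips, runs back 94 mm from the front; sides flat up to 47 mm. Home: its frame equals charger_shoe's.
- tray: Shallow pale wooden tray, fixed, 176 (x) x 146 (y) x 22 mm tall, walls 6 mm, floor 6 mm above the bench. Origin: middle of its underside.
- jar_red: Bystander, loose: red-labelled glaze jar with black lid, 62 mm diameter, 66 mm tall, close behind the charger. Origin: middle of its underside.
- soap_bottle: Bystander, loose: amber pump bottle with black head, 68 x 61 mm, 171 mm tall, behind and to the left of the charger. Origin: middle of its underside.
- bisque_cup: Bystander, loose: plain unglazed buff cup, 69 mm across, 83 mm tall, behind the charger. Origin: middle of its underside.
- speckle_cup: Bystander, loose: speckled tumbler with green rim, 71 mm across, 91 mm tall, near the front edge of the bench. Origin: middle of its underside.
- tape: Bystander, loose: roll of masking tape lying flat, 76 mm across, 19 mm tall, near the front edge. Origin: middle of its underside.
- clay: Bystander, loose: grey clay block, 89 x 62 mm, 56 mm tall, at the left. Origin: middle of its underside.
- slip_jar: Bystander, loose: small jar with black lid, 54 mm diameter, 62 mm tall, at the right. Origin: middle of its underside.
- water_bowl: Bystander, loose: small teal bowl, 86 mm across, 46 mm tall, at the right front. Origin: middle of its underside.
- charger: The charger's whole grey wedge-shaped housing, fixed, 126 (x) x 100 (y) mm, 98 mm tall at its back. Origin: middle of its underside, bench height; charger_shoe lies 64 mm above it.

How it is judged:
By the outcome, as a careful person would: the job done as asked, in the order asked, and still so for the second after the job is handed in, with the robot touching nothing.
It also fails if it takes over 64 s, if anything falls off the work surface, if the arm or the gripper's body presses on something with over 40 N, if the wrist force passes 120 N, or if a joint passes its speed limit or range.

## Working session

There is one attempt and no reset: what is moved stays moved. The work goes in short steps, Python scripts to look and compute and a tool call to move; the robot and the scene stay as the last step left them, time stands still between calls to the robot, and variables do not carry over. Pictures are saved under pics/ and viewed, at most 10 in all, crops included, and the job is handed in when it is done.

Besides the shell and the picture viewer there is one more tool, called after "Emit:" as name(argument=value, ...), one argument or row to a line, values as JSON. servo_tool: Moves the arm, as the interface text tells. Its arguments: {"type":"object","properties":{"moves":{"type":"array"},"force":{"type":"number"}},"required":["moves"]}

```bash
mkdir -p pics; cat > h.py <<'E'
import numpy as np, cv2
from rig import readout, imaging, manip
from scipy.spatial.transform import Rotation as Rn
def cloud(name):
    im,d=imaging.get_image(name); c=imaging.calibration(name)
    K,R,t=[np.array(c[k]) for k in("intrinsics","R","t")]
    v,u=np.mgrid[:420,:560]
    ray=np.stack([(u-K[0,2])/K[0,0],(v-K[1,2])/K[1,1],np.ones_like(u)],-1)
    P=(ray*d[...,None]-t)@R
    P[d==0]=np.nan
    return im,d,P
def rot(q): return Rn.from_quat([q[1],q[2],q[3],q[0]])
E
python3 - <<'E'
from h import *
s=readout.get_state(); print(s)
ims=[]
for n in("scene","side"):
    im,d,P=cloud(n); np.savez(f"pics/{n}0.npz",im=im,d=d,P=P)
    cv2.imwrite(f"pics/{n}0.png",im[...,::-1]); c=imaging.calibration(n); print(n,np.round(-np.array(c["R"]).T@c["t"],3),c["intrinsics"])
E
```

```text
{'clock': 0.0, 'qpos': array([ 1.11704456e+00,  2.76610279e-01,  1.50614595e+00, -1.01957248e-05,
        1.36065660e+00, -1.20991211e-01]), 'qd': array([-0.00063479, -0.00087303, -0.00204131,  0.00123277,  0.00034741,
       -0.00146258]), 'effort': array([-5.36069147e-04, -4.16784096e+01, -2.45801371e+01, -3.15469160e-04,
        1.11698429e-02,  2.07694129e-06]), 'position': array([0.18765778, 0.54310619, 0.30302574]), 'ee_rot': array([-2.53169292e-04,  1.65612583e-01,  9.86190470e-01, -8.74183931e-04]), 'contact_force': array([-0.12438245, -0.07495998, -0.05702372]), 'moment': array([-0.01763867, -0.01519923, -0.0347639 ]), 'gripper_force': 0.0, 'width': 0.08563233980194336}
scene [0.396 1.262 0.962] [[483.22971268   0.         280.80245307]
 [  0.         483.22971268 201.89462861]
 [  0.           0.           1.        ]]
side [-0.947 -0.446  0.952] [[545.70314363   0.         279.29703044]
 [  0.         545.70314363 212.08204266]
 [  0.           0.           1.        ]]
```

View pics/scene0.png

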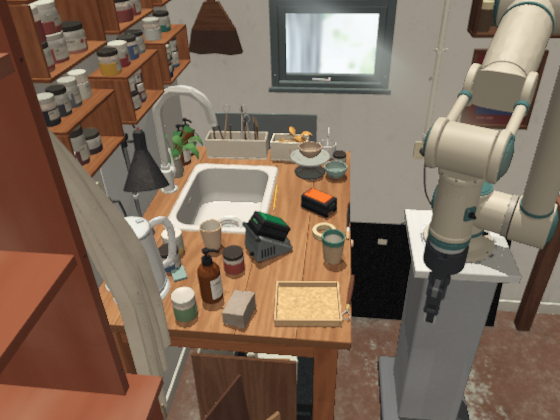

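View pics/side0.png

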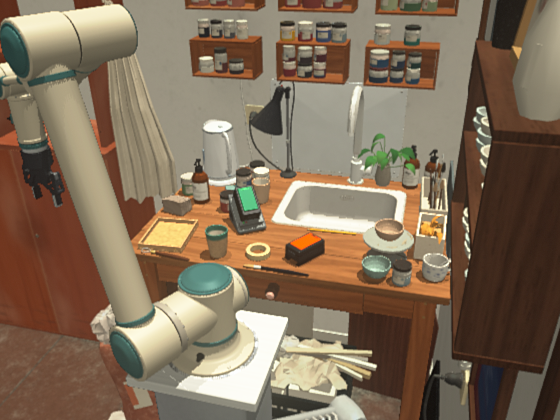

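Scene: green pack on charger at (267,228), orange pack (319,200), tray (308,303). Side: green (247,202), orange (305,247), tray (169,235). The charger's low end faces the robot.

```bash
python3 - <<'E'
from h import *
R0={"scene":{"g":(235,200,305,265),"o":(295,180,345,220),"t":(265,275,350,330)},"side":{"g":(225,175,275,235),"o":(278,225,330,270),"t":(130,210,205,258)}}
lim={"g":[(40,85),120,60],"o":[(3,16),170,120]}
for n in R0:
    z=np.load(f"pics/{n}0.npz"); im,P=z["im"],z["P"]; hsv=cv2.cvtColor(im,cv2.COLOR_RGB2HSV)
    for k,(a,b,c,d) in R0[n].items():
        p=P[b:d,a:c]; h=hsv[b:d,a:c].astype(int)
        if k=="t":
            m=(p[...,2]<.035)&(p[...,2]>.014)
            for nm,mm in(("rim",m),("floor",(p[...,2]<.010)&(p[...,2]>.003)&(h[...,1]<170))):
                q=p[mm]; r=cv2.minAreaRect((q[:,:2]*1000).astype(np.float32)); print(n,nm,len(q),np.round(r[0],1),np.round(r[1],1),round(r[2],1),np.median(q[:,2]))
            continue
        (lo,hi),s,v=lim[k]
        m=(h[...,0]>=lo)&(h[...,0]<=hi)&(h[...,1]>s)&(h[...,2]>v)
        q=p[m]; q=q[~np.isnan(q[:,0])]; md=np.median(q,0); q=q[np.linalg.norm(q-md,axis=1)<.09]
        U,S,V=np.linalg.svd(q-q.mean(0),full_matrices=False)
        nrm=V[2]*np.sign(V[2][2]); r=cv2.minAreaRect((q[:,:2]*1000).astype(np.float32))
        print(n,k,len(q),"mean",q.mean(0).round(4),"n",nrm.round(3),"tilt",np.degrees(np.arccos(nrm[2])).round(1),"ax",V[0].round(3),"sd",(S/len(q)**.5).round(4),"rect",np.round(r[0],1),np.round(r[1],1),round(r[2],1),"z",np.percentile(q[:,2],[2,50,98]).round(4))
    a=P[200:330,200:360] if n=="scene" else P[200:270,130:330]
    zz=a[...,2]; print("bench z",np.median(zz[abs(zz)<.01]))
for n,(a,b,c,d) in(("scene",(225,190,345,270)),("side",(215,165,335,275))):
    im=np.load(f"pics/{n}0.npz")["im"][b:d,a:c,::-1]; cv2.imwrite(f"pics/{n}c.png",cv2.resize(im,None,fx=6,fy=5.4 if 0 else 5,interpolation=cv2.INTER_CUBIC))
E
python3 -c "
import cv2,numpy as np
a=cv2.imread('pics/scenec.png');b=cv2.imread('pics/sidec.png')
a=cv2.resize(a,(400,267));b=cv2.resize(b,(400,367));o=np.zeros((367,800,3),np.uint8);o[:267,:400]=a;o[:,400:]=b;cv2.imwrite('pics/c.png',o)"
```

```text
scene g 145 mean [0.5778 0.0986 0.1171] n [-0.413 -0.325  0.851] tilt 31.7 ax [-0.746 -0.415 -0.521] sd [0.0271 0.0129 0.0045] rect [584.8  98.8] [92.8 47.4] 33.4 z [0.0895 0.1177 0.1383]
scene o 229 mean [ 0.4488 -0.134   0.0569] n [-0.013 -0.019  1.   ] tilt 1.3 ax [-0.837  0.547 -0.001] sd [0.0261 0.0158 0.0023] rect [ 450.7 -136.6] [58.6 93.1] 60.8 z [0.0521 0.0569 0.0612]
scene rim 691 [437.6 328.1] [209.4 150.8] 6.0 0.021750632237845516
scene floor 2243 [453. 314.] [242.5 205.6] 5.3 0.007165432059092263
bench z 0.002674823441658381
side g 318 mean [0.5759 0.0878 0.1096] n [-0.468 -0.343  0.815] tilt 35.4 ax [-0.676 -0.455 -0.579] sd [0.0248 0.0138 0.0042] rect [576.8  91. ] [77.7 53.8] 35.4 z [0.0844 0.1095 0.1337]
side o 272 mean [ 0.4493 -0.1386  0.0536] n [0.023 0.023 0.999] tilt 1.9 ax [-0.855  0.519  0.008] sd [0.0267 0.0155 0.0023] rect [ 453.8 -138.8] [ 57.1 100.4] 57.9 z [0.0484 0.0539 0.0579]
side rim 352 [465.  329.4] [284.1 151. ] 5.2 0.018072539341490744
side floor 917 [474.4 322.6] [307.4 244.6] 10.1 0.005711245790393671
bench z -0.00043860133224640416
```

View pics/c.png

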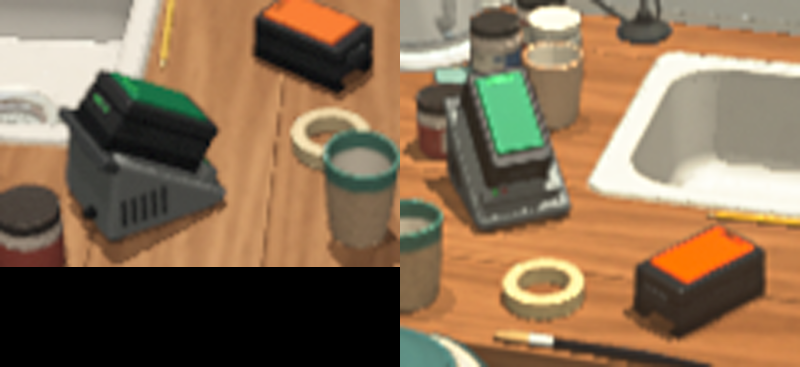

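The crop shows the flat pack's open channel (front) at its −x/+y end, (350,75) in the left half. The charger's low front end faces the robot. Next I refine the geometry and plan a wrist look along the deck normal.

```bash
cat >> h.py <<'E'
def packR(yaw,pitch=0):
    "tool orientation: tool x = pack x (yaw deg, rising by pitch deg), tool z = -pack z"
    x=Rn.from_euler('ZY',[yaw,-pitch],degrees=True).as_matrix()
    return x@np.diag([1,-1,-1.])
def plan(p,R,n=None,step=.045,via=None):
    "print rows from the measured pose to pose (p,R)"
    s=readout.get_state(); p0=np.array(s["position"]); R0=rot(s["ee_rot"]).as_matrix()
    w=Rn.from_matrix(R0.T@R).as_rotvec(); L=np.linalg.norm(np.array(p)-p0)
    k=n or int(max(1,np.ceil(L/step),np.ceil(np.abs(w).max()/.098)))
    for i in range(k):
        Ri=R0@Rn.from_rotvec(w*i/k).as_matrix()
        print(i,((Ri.T@(np.array(p)-p0))/k/.2).round(3).tolist(),(w/k/.1).round(3).tolist())
    print("dist",L.round(4),"rot deg",np.degrees(np.linalg.norm(w)).round(2))
def show(s=None):
    s=s or readout.get_state(); print("t",round(s["clock"],2),"p",np.round(s["position"],4),"eulZYX",rot(s["ee_rot"]).as_matrix().round(3).tolist(),"F",np.round(s["contact_force"],1),"w",round(s["width"],4),"q",np.round(s["qpos"],2))
E
python3 - <<'E'
from h import *
for n,(a,b,c,d) in {"scene":(260,270,355,335),"side":(125,205,210,262)}.items():
    z=np.load(f"pics/{n}0.npz"); im,P=z["im"],z["P"]; hsv=cv2.cvtColor(im,cv2.COLOR_RGB2HSV).astype(int)
    m=np.zeros(im.shape[:2],np.uint8); mm=(hsv[...,0]>14)&(hsv[...,0]<32)&(hsv[...,2]>150); m[b:d,a:c]=mm[b:d,a:c]
    m=cv2.morphologyEx(m,cv2.MORPH_OPEN,np.ones((3,3)))
    cn=max(cv2.findContours(m,0,1)[0],key=cv2.contourArea); m[:]=0; cv2.drawContours(m,[cn],-1,1,-1)
    q=P[m>0]; q=q[(q[:,2]<.04)&(q[:,2]>-.02)]; r=cv2.minAreaRect((q[:,:2]*1000).astype(np.float32)); print(n,len(q),np.round(r[0],1),np.round(r[1],1),round(r[2],1),np.percentile(q[:,2],[5,50,95]).round(4),hsv[(b+d)//2,(a+c)//2])
    # things tall enough near the charger
    H=np.isfinite(P[...,2])&(P[...,2]>.05)&(P[...,0]>.3)&(P[...,0]<.95)&(abs(P[...,1])<.4)&(P[...,2]<.3)
    g=np.zeros((130,160),np.uint8); q=P[H]; g[((q[:,0]-.3)*200).astype(int),((q[:,1]+.4)*200).astype(int)]=1
    nl,lab,st,ce=cv2.connectedComponentsWithStats(g)
    ij=np.stack([((q[:,0]-.3)*200).astype(int),((q[:,1]+.4)*200).astype(int)])
    l=lab[ij[0],ij[1]]
    for i in range(1,nl):
        if st[i,4]>8: k=q[l==i]; print("  ",k.min(0).round(3),k.max(0).round(3))
E
python3 - <<'E'
from h import *
R=packR(34,35); nz=-R[:,2]; p=np.array([.577,.093,.113])+nz*.19; print(p,nz); plan(p,R)
E
```

```text
scene 2331 [451.4 322.2] [182.8 165.4] 5.9 [0.0049 0.0086 0.024 ] [ 19 106 233]
   [0.359 0.094 0.05 ] [0.424 0.17  0.095]
   [ 0.39  -0.194  0.05 ] [ 0.508 -0.079  0.064]
   [ 0.42 -0.4   0.05] [ 0.57  -0.304  0.122]
   [0.525 0.051 0.05 ] [0.669 0.177 0.143]
   [0.592 0.34  0.05 ] [0.652 0.4   0.061]
   [0.652 0.169 0.05 ] [0.711 0.232 0.073]
   [0.686 0.303 0.05 ] [0.749 0.354 0.174]
   [0.736 0.064 0.05 ] [0.803 0.138 0.088]
   [0.744 0.359 0.053] [0.806 0.4   0.078]
   [ 0.801 -0.22   0.273] [ 0.834 -0.196  0.299]
   [0.828 0.236 0.05 ] [0.945 0.352 0.239]
   [0.843 0.186 0.05 ] [0.853 0.221 0.071]
   [0.852 0.091 0.05 ] [0.95  0.237 0.3  ]
   [ 0.89  -0.331  0.108] [ 0.949 -0.258  0.179]
side 1004 [471.7 337. ] [221.7 164.1] 4.6 [0.0006 0.005  0.0198] [ 22 129 250]
   [0.354 0.096 0.05 ] [0.432 0.166 0.093]
   [ 0.383 -0.19   0.05 ] [ 0.503 -0.085  0.06 ]
   [ 0.416 -0.4    0.063] [ 0.551 -0.31   0.121]
   [0.521 0.039 0.05 ] [0.631 0.17  0.139]
   [0.585 0.34  0.05 ] [0.628 0.4   0.058]
   [0.646 0.182 0.05 ] [0.71  0.226 0.071]
   [0.68  0.285 0.051] [0.733 0.348 0.173]
   [0
[... 884 characters left out ...]
0.017] [-0.306, 0.153, 0.969]
9 [-0.131, 0.024, -0.019] [-0.306, 0.153, 0.969]
10 [-0.128, 0.037, -0.02] [-0.306, 0.153, 0.969]
11 [-0.124, 0.05, -0.021] [-0.306, 0.153, 0.969]
12 [-0.118, 0.062, -0.021] [-0.306, 0.153, 0.969]
13 [-0.111, 0.074, -0.02] [-0.306, 0.153, 0.969]
14 [-0.103, 0.085, -0.02] [-0.306, 0.153, 0.969]
15 [-0.094, 0.095, -0.018] [-0.306, 0.153, 0.969]
16 [-0.084, 0.104, -0.017] [-0.306, 0.153, 0.969]
17 [-0.073, 0.112, -0.015] [-0.306, 0.153, 0.969]
18 [-0.062, 0.119, -0.012] [-0.306, 0.153, 0.969]
19 [-0.05, 0.125, -0.009] [-0.306, 0.153, 0.969]
20 [-0.037, 0.129, -0.006] [-0.306, 0.153, 0.969]
21 [-0.025, 0.133, -0.002] [-0.306, 0.153, 0.969]
dist 0.5931 rot deg 129.59
```

Emit:
servo_tool(
  moves=[
    {"dp": [-0.1,-0.09,0.01],"delta_rot": [-0.31,0.15,0.97],"fingers": 1},
    {"dp": [-0.11,-0.08,0],"delta_rot": [-0.31,0.15,0.97],"fingers": 1},
    {"dp": [-0.12,-0.07,0],"delta_rot": [-0.31,0.15,0.97],"fingers": 1},
    {"dp": [-0.12,-0.055,0],"delta_rot": [-0.31,0.15,0.97],"fingers": 1},
    {"dp": [-0.13,-0.04,-0.01],"delta_rot": [-0.31,0.15,0.97],"fingers": 1},
  ],
)

```text
clock: 0.6
position: [0.2553, 0.4248, 0.2955]
ee_rot: [-0.024, 0.398, 0.913, 0.082]
contact_force: [0.3, -0.2, 1.0]
width: 0.0856
gripper_force: 0.0
```

Emit:
servo_tool(
  moves=[
    {"dp": [-0.13,-0.03,-0.01],"delta_rot": [-0.31,0.15,0.97],"fingers": 1},
    {"dp": [-0.13,-0.02,-0.01],"delta_rot": [-0.31,0.15,0.97],"fingers": 1},
    {"dp": [-0.13,0,-0.015],"delta_rot": [-0.31,0.15,0.97],"fingers": 1},
    {"dp": [-0.13,0.01,-0.02],"delta_rot": [-0.31,0.15,0.97],"fingers": 1},
    {"dp": [-0.13,0.025,-0.02],"delta_rot": [-0.31,0.15,0.97],"fingers": 1},
  ],
)

```text
clock: 1.1
position: [0.3218, 0.3106, 0.2883]
ee_rot: [-0.046, 0.603, 0.78, 0.158]
contact_force: [0.1, -0.1, -0.4]
width: 0.0855
gripper_force: 0.0
```

Emit:
servo_tool(
  moves=[
    {"dp": [-0.13,0.04,-0.02],"delta_rot": [-0.31,0.15,0.97],"fingers": 1},
    {"dp": [-0.12,0.05,-0.02],"delta_rot": [-0.31,0.15,0.97],"fingers": 1},
    {"dp": [-0.12,0.06,-0.02],"delta_rot": [-0.31,0.15,0.97],"fingers": 1},
    {"dp": [-0.11,0.075,-0.02],"delta_rot": [-0.31,0.15,0.97],"fingers": 1},
    {"dp": [-0.1,0.085,-0.02],"delta_rot": [-0.31,0.15,0.97],"fingers": 1},
  ],
)

```text
clock: 1.6
position: [0.39, 0.1951, 0.2809]
ee_rot: [-0.066, 0.768, 0.596, 0.224]
contact_force: [-0.5, 0.4, -0.4]
width: 0.0855
gripper_force: 0.0
```

Emit:
servo_tool(
  moves=[
    {"dp": [-0.09,0.095,-0.02],"delta_rot": [-0.31,0.15,0.97],"fingers": 1},
    {"dp": [-0.08,0.1,-0.02],"delta_rot": [-0.31,0.15,0.97],"fingers": 1},
    {"dp": [-0.07,0.11,-0.015],"delta_rot": [-0.31,0.15,0.97],"fingers": 1},
    {"dp": [-0.06,0.12,-0.01],"delta_rot": [-0.31,0.15,0.97],"fingers": 1},
    {"dp": [-0.05,0.125,-0.01],"delta_rot": [-0.31,0.15,0.97],"fingers": 1},
  ],
)

```text
clock: 2.1
position: [0.4571, 0.081, 0.2754]
ee_rot: [-0.081, 0.883, 0.372, 0.275]
contact_force: [0.3, 0.6, -0.6]
width: 0.0856
gripper_force: 0.0
```

Emit:
servo_tool(
  moves=[
    {"dp": [-0.04,0.13,-0.005],"delta_rot": [-0.31,0.15,0.97],"fingers": 1},
    {"dp": [-0.025,0.13,0],"delta_rot": [-0.31,0.15,0.97],"fingers": 1},
    {"dp": [0,0,0],"delta_rot": [0,0,0],"fingers": 1},
    {"dp": [0,0,0],"delta_rot": [0,0,0],"fingers": 1},
  ],
)

```text
clock: 2.5
position: [0.4833, 0.0356, 0.2714]
ee_rot: [-0.085, 0.912, 0.278, 0.29]
contact_force: [-0.0, 0.3, -0.6]
width: 0.0856
gripper_force: 0.0
```

```bash
cat >> h.py <<'E'
def wcloud(tag):
    s=readout.get_state(); im,d=imaging.get_image("wrist"); c=imaging.calibration("wrist")
    K=np.array(c["intrinsics"]); H=np.array(c["hand_eye"])
    v,u=np.mgrid[:420,:560]; x=(u-K[0,2])/K[0,0]; y=(v-K[1,2])/K[1,1]; th=np.hypot(x,y); k=np.tan(np.minimum(th,1.5))/np.maximum(th,1e-9)
    ray=np.stack([x*k,y*k,np.ones_like(x)],-1)
    C=ray*d[...,None]; T=C@H[:3,:3].T+H[:3,3]
    P=T@rot(s["ee_rot"]).as_matrix().T+s["position"]; P[d==0]=np.nan
    np.savez(f"pics/{tag}.npz",im=im,d=d,P=P,T=T); cv2.imwrite(f"pics/{tag}.png",im[...,::-1])
    return im,d,P,T
E
python3 - <<'E'
from h import *
show(); im,d,P,T=wcloud("w1")
c=imaging.calibration("wrist"); print(c)
E
```

```text
t 2.5 p [0.4833 0.0356 0.2714] eulZYX [[0.678, 0.556, 0.482], [0.457, -0.831, 0.317], [0.577, 0.005, -0.817]] F [-0.   0.3 -0.6] w 0.0856 q [-0.37  0.    2.07  0.7   0.81  0.18]
{'intrinsics': array([[325.1922621 ,   0.        , 278.32573986],
       [  0.        , 325.1922621 , 206.81750987],
       [  0.        ,   0.        ,   1.        ]]), 'hand_eye': array([[-9.34564317e-04, -9.64257172e-01, -2.64966476e-01,
         6.73267717e-02],
       [ 9.99999523e-01, -9.76570369e-04,  2.68000367e-05,
        -7.52112363e-04],
       [-2.84600537e-04, -2.64966324e-01,  9.64257624e-01,
        -7.10741609e-02],
       [ 0.00000000e+00,  0.00000000e+00,  0.00000000e+00,
         1.00000000e+00]])}
```

View pics/w1.png

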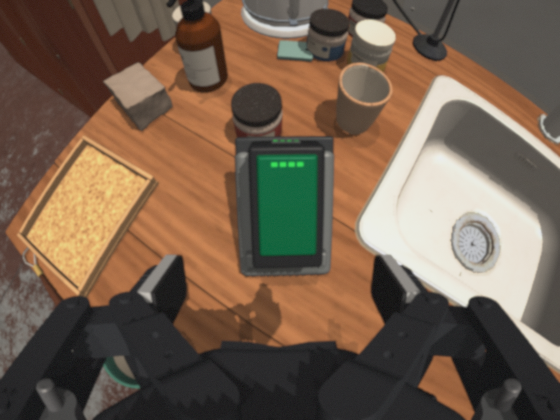

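Wrist view: charged pack nearly square to the tool, with the green cap at (255–323, 153–265). The tray is at the left (90,215), and the red jar is just behind the charger (257,110).

```bash
python3 - <<'E'
from h import *
z=np.load("pics/w1.npz"); im,P,T,d=z["im"],z["P"],z["T"],z["d"]; h=cv2.cvtColor(im,cv2.COLOR_RGB2HSV).astype(int)
m=np.zeros((420,560),np.uint8); mm=(h[...,0]>40)&(h[...,0]<90)&(h[...,1]>120)&(h[...,2]>50); m[140:280,235:340]=mm[140:280,235:340]
m=cv2.morphologyEx(m,cv2.MORPH_CLOSE,np.ones((7,7)))
c=max(cv2.findContours(m,0,1)[0],key=cv2.contourArea); m[:]=0; cv2.drawContours(m,[c],-1,1,-1)
def pl(q):
    A=np.c_[q[:,:2],np.ones(len(q))]
    for _ in range(4):
        k=np.linalg.lstsq(A,q[:,2],rcond=None)[0]; r=abs(A@k-q[:,2]); g=r<max(.0015,np.median(r)*2.5); A,q=A[g],q[g]
    n=np.array([-k[0],-k[1],1]); return n/np.linalg.norm(n),q
n,q=pl(P[m>0]); print("cap n",n.round(4),"tilt",np.degrees(np.arccos(n[2])).round(2),"az",np.degrees(np.arctan2(-n[1],-n[0])).round(2),"ctr",q.mean(0).round(4))
t=T[m>0]; r=cv2.minAreaRect((t[:,:2]*1000).astype(np.float32)); print("tool frame cap rect",np.round(r[0],2),np.round(r[1],2),round(r[2],2),"z",np.median(t[:,2]))
# black pack edges: rows across at several x: profile of T-z along cols through the pack
for v in(180,200,220,240):
    print(v,[(u,*(T[v,u]*1000).round(0).astype(int)) for u in list(range(234,258,3))+list(range(318,338,3))])
# column
print([(v,*(T[v,290]*1000).round(0).astype(int)) for v in list(range(128,158,3))+list(range(258,284,3))])
# tray
m=np.zeros((420,560),np.uint8); mm=(h[...,0]>12)&(h[...,0]<32)&(P[...,2]<.04)&(P[...,2]>.003); m[130:300,10:165]=mm[130:300,10:165]
m=cv2.morphologyEx(m,cv2.MORPH_OPEN,np.ones((3,3)));c=max(cv2.findContours(m,0,1)[0],key=cv2.contourArea); m[:]=0; cv2.drawContours(m,[c],-1,1,-1)
q=P[(m>0)&np.isfinite(P[...,2])]; r=cv2.minAreaRect((q[:,:2]*1000).astype(np.float32)); print("tray",len(q),np.round(r[0],1),np.round(r[1],1),round(r[2],1),np.percentile(q[:,2],[2,25,50,95]).round(4))
e=P[...,2]; print("bench z", np.median(e[(abs(e)<.012)&(np.arange(420)[:,None]<300)]))
E
```

```text
** On entry to DLASCL parameter number  4 had an illegal value
 ** On entry to DLASCL parameter number  4 had an illegal valueTraceback (most recent call last):
  File "<stdin>", line 11, in <module>
  File "<stdin>", line 9, in pl
    x, resids, rank, s = _umath_linalg.lstsq(a, b, rcond,
                         ~~~~~~~~~~~~~~~~~~~^^^^^^^^^^^^^
                                             signature=signature)
                                             ^^^^^^^^^^^^^^^^^^^^
    raise LinAlgError("SVD did not converge in Linear Least Squares")
numpy.linalg.LinAlgError: SVD did not converge in Linear Least Squares
```

Depth has gaps; I'll drop the NaNs and put the mask measurement in the helper file.

```bash
cat >> h.py <<'E'
def pl(q):
    A=np.c_[q[:,:2],np.ones(len(q))]
    for _ in range(4):
        k=np.linalg.lstsq(A,q[:,2],rcond=None)[0]; r=abs(A@k-q[:,2]); g=r<max(.0015,np.median(r)*2.5); A,q=A[g],q[g]
    n=np.array([-k[0],-k[1],1]); return n/np.linalg.norm(n),q
def cap(im,P,T,lo,hi,box,smin=120,vmin=50):
    a,b,c,d=box; h=cv2.cvtColor(im,cv2.COLOR_RGB2HSV).astype(int); m=np.zeros((420,560),np.uint8)
    mm=(h[...,0]>=lo)&(h[...,0]<=hi)&(h[...,1]>smin)&(h[...,2]>vmin); m[b:d,a:c]=mm[b:d,a:c]
    m=cv2.morphologyEx(m,cv2.MORPH_CLOSE,np.ones((7,7)))
    cn=max(cv2.findContours(m,0,1)[0],key=cv2.contourArea); m[:]=0; cv2.drawContours(m,[cn],-1,1,-1)
    g=(m>0)&np.isfinite(P[...,2]); n,q=pl(P[g]); t=T[g]
    r=cv2.minAreaRect((t[:,:2]*1000).astype(np.float32))
    print("cap n",n.round(4),"tilt",np.degrees(np.arccos(n[2])).round(2),"az",np.degrees(np.arctan2(-n[1],-n[0])).round(2),"ctr",q.mean(0).round(4),"px",m.sum(),g.sum(),"bbox",cv2.boundingRect(cn))
    print("tool-frame rect",np.round(r[0],2),np.round(r[1],2),round(r[2],2),"z",np.median(t[:,2]).round(4))
    return m,g
E
python3 - <<'E'
from h import *
z=np.load("pics/w1.npz"); im,P,T,d=z["im"],z["P"],z["T"],z["d"]; h=cv2.cvtColor(im,cv2.COLOR_RGB2HSV).astype(int)
T[d==0]=np.nan
cap(im,P,T,40,90,(235,140,340,280))
f=lambda v,u:(T[v,u]*1000).round(0).tolist()
for v in(190,235):
    print(v,[(u,*f(v,u)) for u in list(range(234,258,3))+list(range(318,338,3))])
print([(v,*f(v,290)) for v in list(range(131,158,3))+list(range(258,284,3))])
m=np.zeros((420,560),np.uint8); mm=(h[...,0]>12)&(h[...,0]<32)&(P[...,2]<.04)&(P[...,2]>.003); m[130:300,10:165]=mm[130:300,10:165]
m=cv2.morphologyEx(m,cv2.MORPH_OPEN,np.ones((3,3)));c=max(cv2.findContours(m,0,1)[0],key=cv2.contourArea); m[:]=0; cv2.drawContours(m,[c],-1,1,-1)
q=P[(m>0)&np.isfinite(P[...,2])]; r=cv2.minAreaRect((q[:,:2]*1000).astype(np.float32)); print("tray",len(q),np.round(r[0],1),np.round(r[1],1),round(r[2],1),np.percentile(q[:,2],[2,25,50,95]).round(4))
e=P[:300,:,2]; print("bench z", np.median(e[abs(e)<.012]))
E
```

```text
cap n [-0.4691 -0.3258  0.8209] tilt 34.83 az 34.78 ctr [0.5763 0.0886 0.1131] px 6035 6009 bbox (256, 154, 62, 102)
tool-frame rect [-4.93  6.62] [50.75 88.62] 89.01 z 0.191
190 [(234, -18.0, -55.0, 317.0), (237, -2.0, -42.0, 246.0), (240, -2.0, -39.0, 244.0), (243, -1.0, -36.0, 242.0), (246, -2.0, -33.0, 243.0), (249, -2.0, -30.0, 245.0), (252, 9.0, -23.0, 195.0), (255, 9.0, -20.0, 195.0), (318, 9.0, 33.0, 195.0), (321, 9.0, 35.0, 195.0), (324, -2.0, 45.0, 245.0), (327, -2.0, 48.0, 245.0), (330, -2.0, 51.0, 245.0), (333, -3.0, 55.0, 250.0), (336, -18.0, 71.0, 318.0)]
235 [(234, -65.0, -53.0, 285.0), (237, -65.0, -49.0, 284.0), (240, -50.0, -41.0, 244.0), (243, -49.0, -37.0, 243.0), (246, -49.0, -34.0, 243.0), (249, -50.0, -31.0, 244.0), (252, -31.0, -24.0, 194.0), (255, -31.0, -21.0, 194.0), (318, -31.0, 34.0, 195.0), (321, -32.0, 37.0, 195.0), (324, -50.0, 47.0, 245.0), (327, -50.0, 50.0, 246.0), (330, -51.0, 53.0, 246.0), (333, -65.0, 64.0, 286.0), (336, -65.0, 67.0, 285.0)]
[(131, 52.0, 15.0, 368.0), (134, 48.0, 15.0, 365.0), (137, 50.0, 11.0, 248.0), (140, 49.0, 9.0, 214.0), (143, 47.0, 9.0, 205.0), (146, 46.0, 9.0, 196.0), (149, 43.0, 9.0, 195.0), (152, 41.0, 9.0, 194.0), (155, 39.0, 9.0, 192.0), (258, -53.0, 10.0, 193.0), (261, -56.0, 10.0, 194.0), (264, -59.0, 10.0, 194.0), (267, -62.0, 10.0, 195.0), (270, -90.0, 12.0, 244.0), (273, -94.0, 12.0, 245.0), (276, -104.0, 12.0, 257.0), (279, -107.0, 12.0, 256.0), (282, -109.0, 12.0, 252.0)]
tray 11913 [449.8 336.4] [182.7 164.7] 4.6 [0.0058 0.0071 0.0078 0.023 ]
bench z 0.0013262535138177656
```

```bash
cat >> h.py <<'E'
SO=np.array([.601,.105,.064]); YAW,PIT=34.9,35.
RS=packR(YAW,PIT); XU=RS[:,0]; NZ=-RS[:,2]
def shoe(x,h): return SO+XU*x+NZ*h
def inshoe(s=None):
    s=s or readout.get_state(); R=rot(s["ee_rot"]).as_matrix(); e=np.degrees(Rn.from_matrix(RS.T@R).as_rotvec())
    print("tcp in shoe xyz mm",((np.array(s["position"])-SO)@np.c_[XU,np.cross(NZ,XU),NZ]*1000).round(1),"rot err tool deg",e.round(2),"F shoe",(np.array(s["contact_force"])@np.c_[XU,np.cross(NZ,XU),NZ]).round(1))
E
python3 - <<'E'
from h import *
inshoe(); plan(shoe(0,.084),RS,n=5)
E
```

```text
tcp in shoe xyz mm [  7.5  10.9 248.1] rot err tool deg [-0.87  0.21  0.72] F shoe [-0.   0.8 -0.3]
0 [-0.008, 0.009, 0.164] [0.03, -0.007, -0.025]
1 [-0.008, 0.009, 0.164] [0.03, -0.007, -0.025]
2 [-0.008, 0.009, 0.164] [0.03, -0.007, -0.025]
3 [-0.008, 0.01, 0.164] [0.03, -0.007, -0.025]
4 [-0.008, 0.01, 0.164] [0.03, -0.007, -0.025]
dist 0.1647 rot deg 1.15
```

Emit:
servo_tool(
  moves=[
    {"dp": [-0.013,0.016,0.15],"delta_rot": [0.05,-0.01,-0.04],"fingers": 1},
    {"dp": [-0.013,0.016,0.15],"delta_rot": [0.05,-0.01,-0.04],"fingers": 1},
    {"dp": [-0.013,0.016,0.15],"delta_rot": [0.05,-0.01,-0.04],"fingers": 1},
    {"dp": [0,0,0.1],"delta_rot": [0,0,0],"fingers": 1},
    {"dp": [0,0,0],"delta_rot": [0,0,0],"fingers": 1},
  ],
)

```text
clock: 3.05
position: [0.5355, 0.0613, 0.1754]
ee_rot: [-0.091, 0.91, 0.286, 0.286]
contact_force: [-0.4, 0.4, -0.2]
width: 0.0852
gripper_force: 0.0
```

```bash
python3 - <<'E'
from h import *
show(); inshoe(); im,d,P,T=wcloud("w2"); T[d==0]=np.nan
cap(im,P,T,40,90,(150,0,400,330))
plan(shoe(0,.084),RS,n=3)
E
```

```text
t 3.05 p [0.5355 0.0613 0.1754] eulZYX [[0.673, 0.573, 0.468], [0.469, -0.819, 0.33], [0.572, -0.003, -0.82]] F [-0.4  0.4 -0.2] w 0.0852 q [-0.26  0.22  2.13  0.92  0.58 -0.04]
tcp in shoe xyz mm [ -0.6   1.6 136.4] rot err tool deg [ 0.18 -0.08  0.04] F shoe [-0.2  0.6 -0.1]
cap n [-0.4676 -0.3278  0.8209] tilt 34.82 az 35.03 ctr [0.5781 0.09   0.1147] px 15715 15656 bbox (230, 161, 106, 160)
tool-frame rect [2.85 1.45] [51.04 90.17] 89.92 z 0.0792
0 [-0.0, 0.002, 0.089] [-0.005, 0.0, -0.0]
1 [-0.0, 0.002, 0.089] [-0.005, 0.0, -0.0]
2 [-0.0, 0.002, 0.089] [-0.005, 0.0, -0.0]
dist 0.0536 rot deg 0.09
```

View pics/w2.png

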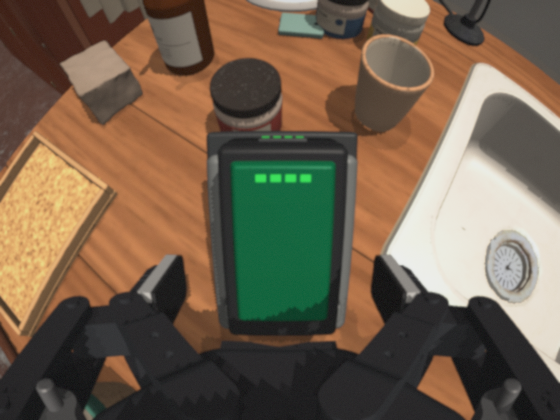

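Centred between the fingers (cap 230–336, 161–321), yaw aligned. Descend and grip.

Emit:
servo_tool(
  moves=[
    {"dp": [0,0.006,0.09],"delta_rot": [-0.01,0,0],"fingers": 1},
    {"dp": [0,0,0.09],"delta_rot": [0,0,0],"fingers": 1},
    {"dp": [0,0,0.08],"delta_rot": [0,0,0],"fingers": 1},
    {"dp": [0,0,0],"delta_rot": [0,0,0],"fingers": 1},
  ],
)

```text
clock: 3.5
position: [0.5616, 0.0761, 0.1352]
ee_rot: [-0.09, 0.91, 0.286, 0.288]
contact_force: [-0.4, -0.7, 0.0]
width: 0.0849
gripper_force: 0.0
```

Emit:
servo_tool(
  moves=[
    {"dp": [0,0,0],"delta_rot": [0,0,0],"fingers": 0.6},
    {"dp": [0,0,0],"delta_rot": [0,0,0],"fingers": 0.6},
    {"dp": [0,0,0],"delta_rot": [0,0,0],"fingers": 0.6},
    {"dp": [0,0,0],"delta_rot": [0,0,0],"fingers": 0.6},
    {"dp": [0,0,0],"delta_rot": [0,0,0],"fingers": 0.6},
  ],
  force=60,
)

```text
clock: 4.0
position: [0.5613, 0.0755, 0.1366]
ee_rot: [-0.089, 0.909, 0.285, 0.289]
contact_force: [-5.5, -1.3, 6.1]
width: 0.063
gripper_force: 66.1
```

```bash
python3 -c "
from h import *
show(); inshoe(); print(readout.get_state()['gripper_force'])"
```

```text
t 4.0 p [0.5613 0.0755 0.1366] eulZYX [[0.67, 0.571, 0.474], [0.468, -0.821, 0.327], [0.576, 0.003, -0.817]] F [-5.5 -1.3  6.1] w 0.063 q [-0.21  0.31  2.13  1.08  0.5  -0.17]
tcp in shoe xyz mm [ 1.2 -1.5 87.8] rot err tool deg [-0.17  0.19 -0.01] F shoe [-0.8  2.1  8. ]
66.12664103507996
```

Emit:
servo_tool(
  moves=[
    {"dp": [0.015,0,0],"delta_rot": [0,0,0],"fingers": 0.6},
    {"dp": [0.02,0,0],"delta_rot": [0,0,0],"fingers": 0.6},
    {"dp": [0.02,0,0],"delta_rot": [0,0,0],"fingers": 0.6},
    {"dp": [0.02,0,0],"delta_rot": [0,0,0],"fingers": 0.6},
    {"dp": [0.02,0,0],"delta_rot": [0,0,0],"fingers": 0.6},
  ],
)

```text
clock: 4.5
position: [0.5722, 0.0833, 0.1461]
ee_rot: [-0.088, 0.91, 0.285, 0.287]
contact_force: [-11.2, -7.6, 6.9]
width: 0.0632
gripper_force: 66.9
```

```bash
python3 -c "
from h import *
show(); inshoe(); print(readout.get_state()['gripper_force'])"
```

```text
t 4.5 p [0.5722 0.0833 0.1461] eulZYX [[0.672, 0.57, 0.472], [0.469, -0.821, 0.325], [0.573, 0.003, -0.82]] F [-11.2  -7.6   6.9] w 0.0632 q [-0.19  0.31  2.1   1.01  0.5  -0.08]
tcp in shoe xyz mm [17.5 -1.3 87.9] rot err tool deg [-0.21 -0.05  0.  ] F shoe [-7.1  0.2 13.4]
66.90912008285522
```

Emit:
servo_tool(
  moves=[
    {"dp": [0.03,0,-0.005],"delta_rot": [0,0,0],"fingers": 0.6},
    {"dp": [0.03,0,-0.005],"delta_rot": [0,0,0],"fingers": 0.6},
    {"dp": [0.04,0,0],"delta_rot": [0,0,0],"fingers": 0.6},
    {"dp": [0.04,0,0],"delta_rot": [0,0,0],"fingers": 0.6},
    {"dp": [0.04,0,0],"delta_rot": [0,0,0],"fingers": 0.6},
  ],
)

```text
clock: 5.0
position: [0.5965, 0.1001, 0.1681]
ee_rot: [-0.089, 0.91, 0.285, 0.287]
contact_force: [0.2, 0.3, -5.0]
width: 0.0631
gripper_force: 66.3
```

```bash
python3 -c "
from h import *
show(); inshoe(); print(readout.get_state()['gripper_force'])"
```

```text
t 5.0 p [0.5965 0.1001 0.1681] eulZYX [[0.673, 0.57, 0.472], [0.468, -0.821, 0.326], [0.573, 0.002, -0.819]] F [ 0.2  0.3 -5. ] w 0.0631 q [-0.14  0.3   2.02  0.89  0.52  0.1 ]
tcp in shoe xyz mm [54.4 -1.4 89. ] rot err tool deg [-0.15 -0.02  0.06] F shoe [-2.6  0.2 -4.3]
66.28008484840393
```

Emit:
servo_tool(
  moves=[
    {"dp": [0.05,0,0],"delta_rot": [0,0,0],"fingers": 0.6},
    {"dp": [0.06,0,0],"delta_rot": [0,0,0],"fingers": 0.6},
    {"dp": [0.07,0,0],"delta_rot": [0,0,0],"fingers": 0.6},
    {"dp": [0.07,0,0],"delta_rot": [0,0,0],"fingers": 0.6},
    {"dp": [0.03,0,0],"delta_rot": [0,0,0],"fingers": 0.6},
  ],
)

```text
clock: 5.5
position: [0.6354, 0.1267, 0.2009]
ee_rot: [-0.089, 0.91, 0.285, 0.288]
contact_force: [0.8, -0.8, -4.5]
width: 0.0632
gripper_force: 66.4
```

```bash
python3 -c "
from h import *
show(); inshoe(); 
# lift waypoint, then above tray
p=readout.get_state()['position']; plan(np.array(p)+[0,0,.06],rot(readout.get_state()['ee_rot']).as_matrix(),n=2)
"
```

```text
t 5.5 p [0.6354 0.1267 0.2009] eulZYX [[0.671, 0.571, 0.473], [0.468, -0.821, 0.326], [0.575, 0.003, -0.818]] F [ 0.8 -0.8 -4.5] w 0.0632 q [-0.08  0.31  1.9   0.74  0.57  0.33]
tcp in shoe xyz mm [111.8  -1.9  88.9] rot err tool deg [-0.18  0.07  0.  ] F shoe [-2.5 -1.1 -3.8]
0 [0.086, 0.0, -0.123] [0.0, 0.0, 0.0]
1 [0.086, 0.0, -0.123] [0.0, 0.0, 0.0]
dist 0.06 rot deg 0.0
```

```bash
python3 - <<'E'
from h import *
B={"w1":(10,130,165,300),"scene0":(260,270,355,335),"side0":(125,205,210,262)}
for n,(a,b,c,d) in B.items():
    z=np.load(f"pics/{n}.npz"); im,P=z["im"],z["P"]; h=cv2.cvtColor(im,cv2.COLOR_RGB2HSV).astype(int)
    crop=h[b:d,a:c].reshape(-1,3)
    zz=P[...,2]
    for nm,mm in(("floor",(h[...,2]>185)&(h[...,0]>14)&(h[...,0]<32)&(abs(zz-.007)<.006)),("rim",(zz>.016)&(zz<.03))):
        m=np.zeros((420,560),np.uint8); m[b:d,a:c]=mm[b:d,a:c]; 
        if nm=="floor": m=cv2.morphologyEx(cv2.morphologyEx(m,cv2.MORPH_CLOSE,np.ones((5,5))),cv2.MORPH_OPEN,np.ones((5,5)))
        cn=max(cv2.findContours(m,0,1)[0],key=cv2.contourArea)
        if nm=="floor": m[:]=0; cv2.drawContours(m,[cn],-1,1,-1)
        q=P[(m>0)&np.isfinite(zz)]
        r=cv2.minAreaRect((q[:,:2]*1000).astype(np.float32))
        # robust extents along axes at 5 deg
        th=np.radians(5); e=q[:,:2]@np.array([[np.cos(th),-np.sin(th)],[np.sin(th),np.cos(th)]])*1000
        print(n,nm,len(q),np.round(r[0],1),np.round(r[1],1),round(r[2],1),"ext5deg",np.percentile(e,[1,99],axis=0).round(1).tolist())
    k=P[b:d,a:c]; 
im=np.load("pics/w1.npz")["im"][125:305,5:175,::-1]; s=np.load("pics/scene0.npz")["im"][265:340,255:360,::-1]
A=cv2.resize(im,(425,450)); S=cv2.resize(s,(375,268)); o=np.zeros((450,800,3),np.uint8);o[:,:425]=A;o[:268,425:]=S; cv2.imwrite("pics/tr.png",o)
E
```

```text
w1 floor 8203 [452.1 333.6] [163.9 127.5] 5.0 ext5deg [[399.5, 231.2], [559.0, 354.0]]
w1 rim 2317 [453.5 328.1] [176.7 147.6] 4.6 ext5deg [[393.1, 214.2], [567.6, 360.1]]
scene0 floor 2032 [443.1 328.9] [183.6 137. ] 7.0 ext5deg [[386.2, 224.6], [560.5, 341.1]]
scene0 rim 609 [433.4 316.9] [220.1 172.3] 6.0 ext5deg [[358.3, 215.4], [568.2, 363.2]]
side0 floor 861 [466.2 335.2] [163.7 131.2] 4.8 ext5deg [[421.0, 231.1], [568.6, 355.9]]
side0 rim 341 [499.  288.9] [290.2 242. ] 7.4 ext5deg [[386.4, 212.0], [658.2, 362.8]]
```

View pics/tr.png

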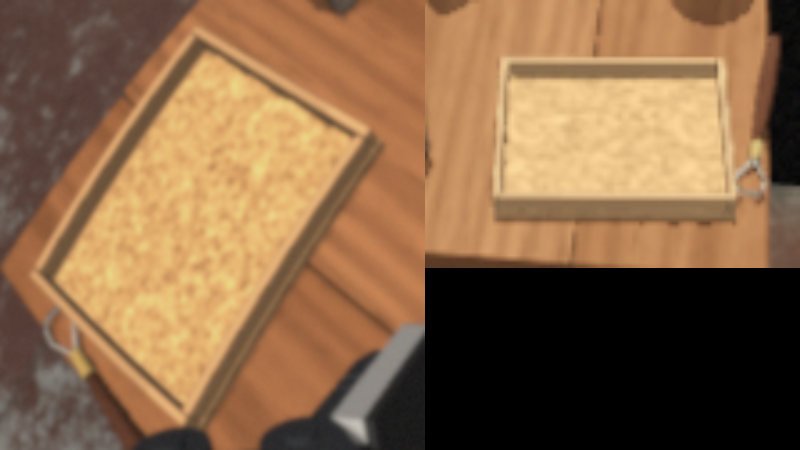

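Tray rim measured 176.7×147.6 mm, centre (0.4535, 0.328), yaw 5°, matching the given size. Lift, then plan the transit.

Emit:
servo_tool(
  moves=[
    {"dp": [0.09,0,-0.12],"delta_rot": [0,0,0],"fingers": 0.6},
    {"dp": [0.09,0,-0.12],"delta_rot": [0,0,0],"fingers": 0.6},
  ],
)

```text
clock: 5.7
position: [0.635, 0.1276, 0.2588]
ee_rot: [-0.09, 0.911, 0.285, 0.285]
contact_force: [0.7, 0.2, -3.8]
width: 0.0633
gripper_force: 68.2
```

```bash
python3 -c "
from h import *
show(); plan(np.array([.4535,.328,.15]),packR(5,0),n=9)
"
```

```text
t 5.7 p [0.635  0.1276 0.2588] eulZYX [[0.675, 0.571, 0.468], [0.468, -0.821, 0.326], [0.571, -0.001, -0.821]] F [ 0.7  0.2 -3.8] w 0.0633 q [-0.07  0.24  1.81  0.61  0.69  0.49]
0 [-0.05, -0.149, 0.039] [-0.177, -0.659, 0.559]
1 [-0.056, -0.147, 0.04] [-0.177, -0.659, 0.559]
2 [-0.062, -0.144, 0.041] [-0.177, -0.659, 0.559]
3 [-0.067, -0.141, 0.043] [-0.177, -0.659, 0.559]
4 [-0.072, -0.138, 0.045] [-0.177, -0.659, 0.559]
5 [-0.076, -0.135, 0.047] [-0.177, -0.659, 0.559]
6 [-0.081, -0.131, 0.05] [-0.177, -0.659, 0.559]
7 [-0.084, -0.127, 0.053] [-0.177, -0.659, 0.559]
8 [-0.088, -0.124, 0.057] [-0.177, -0.659, 0.559]
dist 0.2914 rot deg 45.48
```

Emit:
servo_tool(
  moves=[
    {"dp": [-0.05,-0.15,0.04],"delta_rot": [-0.18,-0.66,0.56],"fingers": 0.6},
    {"dp": [-0.055,-0.147,0.04],"delta_rot": [-0.18,-0.66,0.56],"fingers": 0.6},
    {"dp": [-0.06,-0.144,0.04],"delta_rot": [-0.18,-0.66,0.56],"fingers": 0.6},
    {"dp": [-0.067,-0.14,0.043],"delta_rot": [-0.18,-0.66,0.56],"fingers": 0.6},
    {"dp": [-0.072,-0.138,0.045],"delta_rot": [-0.18,-0.66,0.56],"fingers": 0.6},
  ],
)

```text
clock: 6.2
position: [0.5348, 0.2396, 0.1987]
ee_rot: [-0.039, 0.979, 0.152, 0.13]
contact_force: [-0.8, 0.7, -4.6]
width: 0.0634
gripper_force: 68.3
```

Emit:
servo_tool(
  moves=[
    {"dp": [-0.076,-0.135,0.045],"delta_rot": [-0.18,-0.66,0.56],"fingers": 0.6},
    {"dp": [-0.08,-0.13,0.05],"delta_rot": [-0.18,-0.66,0.56],"fingers": 0.6},
    {"dp": [-0.085,-0.127,0.05],"delta_rot": [-0.18,-0.66,0.56],"fingers": 0.6},
    {"dp": [-0.088,-0.124,0.05],"delta_rot": [-0.18,-0.66,0.56],"fingers": 0.6},
    {"dp": [0,0,0],"delta_rot": [0,0,0],"fingers": 0.6},
  ],
)

```text
clock: 6.7
position: [0.4537, 0.3301, 0.1509]
ee_rot: [0.002, 0.999, 0.043, -0.0]
contact_force: [-0.1, -0.9, -4.1]
width: 0.0634
gripper_force: 68.5
```

```bash
python3 -c "
from h import *
show(); plan(np.array([.4535,.328,.105]),packR(5,0),n=3)
"
```

```text
t 6.7 p [0.4537 0.3301 0.1509] eulZYX [[0.996, 0.087, -0.0], [0.087, -0.996, -0.003], [-0.001, 0.003, -1.0]] F [-0.1 -0.9 -4.1] w 0.0634 q [ 0.51  0.38  1.76 -0.    1.    1.99]
0 [-0.001, 0.003, 0.076] [0.01, 0.002, -0.001]
1 [-0.001, 0.003, 0.076] [0.01, 0.002, -0.001]
2 [-0.001, 0.003, 0.076] [0.01, 0.002, -0.001]
dist 0.0459 rot deg 0.18
```

Emit:
servo_tool(
  moves=[
    {"dp": [0,0.005,0.08],"delta_rot": [0.03,0.01,0],"fingers": 0.6},
    {"dp": [0,0.005,0.08],"delta_rot": [0,0,0],"fingers": 0.6},
    {"dp": [0,0,0.06],"delta_rot": [0,0,0],"fingers": 0.6},
    {"dp": [0,0,0.02],"delta_rot": [0,0,0],"fingers": 0.6},
    {"dp": [0,0,0],"delta_rot": [0,0,0],"fingers": 0.6},
  ],
)

```text
clock: 7.2
position: [0.4569, 0.3257, 0.1046]
ee_rot: [0.0, 0.999, 0.042, 0.003]
contact_force: [0.6, -0.1, -3.3]
width: 0.0632
gripper_force: 68.6
```

Emit:
servo_tool(
  moves=[
    {"dp": [0,0,0.006],"delta_rot": [0,0,0],"fingers": 0.6},
    {"dp": [0,0,0.006],"delta_rot": [0,0,0],"fingers": 0.6},
    {"dp": [0,0,0.006],"delta_rot": [0,0,0],"fingers": 0.6},
  ],
)

```text
clock: 7.5
position: [0.4573, 0.3265, 0.1019]
ee_rot: [-0.001, 0.999, 0.043, 0.004]
contact_force: [0.1, -0.4, -4.2]
width: 0.0632
gripper_force: 68.6
```

Emit:
servo_tool(
  moves=[
    {"dp": [0,0,0.005],"delta_rot": [0,0,0],"fingers": 0.6},
    {"dp": [0,0,0.005],"delta_rot": [0,0,0],"fingers": 0.6},
  ],
)

```text
clock: 7.7
position: [0.4571, 0.3264, 0.0996]
ee_rot: [-0.0, 0.999, 0.043, 0.004]
contact_force: [0.1, 0.2, -4.5]
width: 0.0632
gripper_force: 68.6
```

Emit:
servo_tool(
  moves=[
    {"dp": [0,0,0.005],"delta_rot": [0,0,0],"fingers": 0.6},
    {"dp": [0,0,0.005],"delta_rot": [0,0,0],"fingers": 0.6},
  ],
)

```text
clock: 7.9
position: [0.457, 0.3263, 0.0974]
ee_rot: [-0.0, 0.999, 0.043, 0.003]
contact_force: [0.5, 0.7, -3.5]
width: 0.0629
gripper_force: 68.6
```

Emit:
servo_tool(
  moves=[
    {"dp": [0,0,0.005],"delta_rot": [0,0,0],"fingers": 0.6},
    {"dp": [0,0,0.005],"delta_rot": [0,0,0],"fingers": 0.6},
  ],
)

```text
clock: 8.1
position: [0.457, 0.3263, 0.0953]
ee_rot: [-0.0, 0.999, 0.043, 0.003]
contact_force: [0.2, 0.2, -4.6]
width: 0.0632
gripper_force: 68.6
```

Emit:
servo_tool(
  moves=[
    {"dp": [0,0,0.005],"delta_rot": [0,0,0],"fingers": 0.6},
  ],
)

```text
clock: 8.2
position: [0.4571, 0.3263, 0.0944]
ee_rot: [-0.0, 0.999, 0.043, 0.003]
contact_force: [0.1, -0.8, -4.3]
width: 0.063
gripper_force: 68.6
```

Emit:
servo_tool(
  moves=[
    {"dp": [0,0,0.004],"delta_rot": [0,0,0],"fingers": 0.6},
  ],
)

```text
clock: 8.3
position: [0.457, 0.3263, 0.0935]
ee_rot: [-0.0, 0.999, 0.043, 0.003]
contact_force: [0.5, -0.4, -5.2]
width: 0.0633
gripper_force: 68.6
```

Emit:
servo_tool(
  moves=[
    {"dp": [0,0,0.004],"delta_rot": [0,0,0],"fingers": 0.6},
  ],
)

```text
clock: 8.4
position: [0.4572, 0.3263, 0.0932]
ee_rot: [-0.0, 0.999, 0.043, 0.004]
contact_force: [-0.9, -1.1, 4.8]
width: 0.0633
gripper_force: 69.7
```

Emit:
servo_tool(
  moves=[
    {"dp": [0,0,0.004],"delta_rot": [0,0,0],"fingers": 0.6},
  ],
)

```text
clock: 8.5
position: [0.4572, 0.3263, 0.0932]
ee_rot: [-0.0, 0.999, 0.043, 0.004]
contact_force: [-2.6, -1.6, 11.1]
width: 0.0633
gripper_force: 70.5
```

Emit:
servo_tool(
  moves=[
    {"dp": [0,0,0.004],"delta_rot": [0,0,0],"fingers": 0.6},
  ],
)

```text
clock: 8.6
position: [0.4572, 0.3263, 0.0932]
ee_rot: [-0.0, 0.999, 0.043, 0.004]
contact_force: [-3.9, -1.7, 16.0]
width: 0.0631
gripper_force: 71.1
```

Emit:
servo_tool(
  moves=[
    {"dp": [0,0,-0.008],"delta_rot": [0,0,0],"fingers": 0.6},
    {"dp": [0,0,0],"delta_rot": [0,0,0],"fingers": 0.9},
    {"dp": [0,0,0],"delta_rot": [0,0,0],"fingers": 0.9},
    {"dp": [0,0,0],"delta_rot": [0,0,0],"fingers": 0.9},
  ],
)

```text
clock: 9.0
position: [0.4574, 0.3265, 0.093]
ee_rot: [-0.0, 0.999, 0.043, 0.004]
contact_force: [-0.5, 0.3, 0.6]
width: 0.0768
gripper_force: 0.0
```

Emit:
servo_tool(
  moves=[
    {"dp": [0,0,-0.05],"delta_rot": [0,0,0],"fingers": 0.9},
    {"dp": [0,0,-0.2],"delta_rot": [0,0,0],"fingers": 0.9},
    {"dp": [0,0,-0.25],"delta_rot": [0,0,0],"fingers": 1},
    {"dp": [0,0,-0.25],"delta_rot": [0,0,0],"fingers": 1},
  ],
)

```text
clock: 9.4
position: [0.4557, 0.326, 0.2448]
ee_rot: [-0.0, 0.999, 0.043, 0.003]
contact_force: [0.9, 0.3, -0.0]
width: 0.0852
gripper_force: 0.0
```

```bash
python3 - <<'E'
from h import *
show(); im,d,P,T=wcloud("w3"); T[d==0]=np.nan
cap(im,P,T,40,90,(100,0,460,330))
plan(np.array([.452,-.137,.24]),packR(-32,0))
E
```

```text
t 9.4 p [0.4557 0.326  0.2448] eulZYX [[0.996, 0.085, 0.006], [0.085, -0.996, 0.001], [0.006, 0.0, -1.0]] F [ 0.9  0.3 -0. ] w 0.0852 q [ 0.5   0.29  1.64 -0.    1.21  1.98]
cap n [-0.0012  0.002   1.    ] tilt 0.13 az -58.05 ctr [0.4598 0.327  0.0627] px 6696 6667 bbox (247, 148, 63, 108)
tool-frame rect [-1.71 -0.78] [91.74 51.77] 0.11 z 0.1821
0 [-0.021, 0.21, 0.005] [-0.012, -0.017, 0.586]
1 [-0.009, 0.211, 0.005] [-0.012, -0.017, 0.586]
2 [0.003, 0.211, 0.005] [-0.012, -0.017, 0.586]
3 [0.016, 0.211, 0.005] [-0.012, -0.017, 0.586]
4 [0.028, 0.21, 0.006] [-0.012, -0.017, 0.586]
5 [0.04, 0.208, 0.006] [-0.012, -0.017, 0.586]
6 [0.052, 0.205, 0.006] [-0.012, -0.017, 0.586]
7 [0.064, 0.201, 0.006] [-0.012, -0.017, 0.586]
8 [0.076, 0.197, 0.006] [-0.012, -0.017, 0.586]
9 [0.087, 0.193, 0.006] [-0.012, -0.017, 0.586]
10 [0.098, 0.187, 0.006] [-0.012, -0.017, 0.586]
dist 0.4654 rot deg 36.93
```

View pics/w3.png

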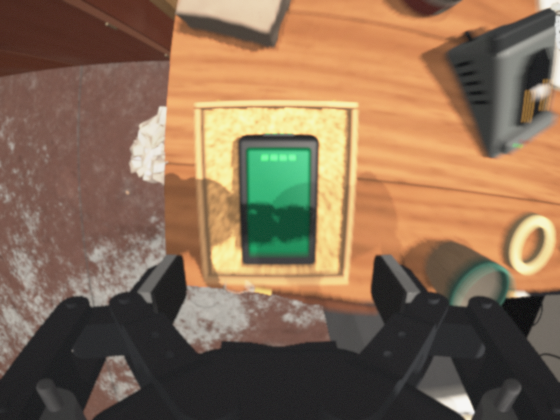

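The pack stands flat within the tray (cap height 62.7 mm, tilt 0.1°), px (243–318, 135–265). On to the flat pack.

Emit:
servo_tool(
  moves=[
    {"dp": [-0.02,0.21,0],"delta_rot": [-0.01,-0.02,0.59],"fingers": 1},
    {"dp": [-0.01,0.21,0.01],"delta_rot": [-0.01,-0.02,0.59],"fingers": 1},
    {"dp": [0,0.21,0],"delta_rot": [-0.01,-0.02,0.59],"fingers": 1},
    {"dp": [0.015,0.21,0.01],"delta_rot": [-0.01,-0.02,0.59],"fingers": 1},
    {"dp": [0.03,0.21,0],"delta_rot": [-0.01,-0.02,0.59],"fingers": 1},
  ],
)

```text
clock: 9.95
position: [0.4517, 0.114, 0.2395]
ee_rot: [0.002, 0.994, -0.106, -0.001]
contact_force: [0.1, 0.9, 0.2]
width: 0.0857
gripper_force: 0.0
```

Emit:
servo_tool(
  moves=[
    {"dp": [0.04,0.21,0.01],"delta_rot": [-0.01,-0.02,0.59],"fingers": 1},
    {"dp": [0.05,0.205,0.01],"delta_rot": [-0.01,-0.02,0.59],"fingers": 1},
    {"dp": [0.065,0.2,0],"delta_rot": [-0.01,-0.02,0.59],"fingers": 1},
    {"dp": [0.075,0.2,0.01],"delta_rot": [-0.01,-0.02,0.59],"fingers": 1},
    {"dp": [0.085,0.19,0],"delta_rot": [-0.01,-0.02,0.59],"fingers": 1},
  ],
)

```text
clock: 10.45
position: [0.4468, -0.0976, 0.2345]
ee_rot: [0.004, 0.968, -0.251, -0.006]
contact_force: [0.9, 0.1, 0.7]
width: 0.0852
gripper_force: 0.0
```

Emit:
servo_tool(
  moves=[
    {"dp": [0.1,0.19,0.01],"delta_rot": [-0.01,-0.02,0.59],"fingers": 1},
    {"dp": [0,0,0],"delta_rot": [0,0,0],"fingers": 1},
    {"dp": [0,0,0],"delta_rot": [0,0,0],"fingers": 1},
  ],
)

```text
clock: 10.75
position: [0.4461, -0.1396, 0.2324]
ee_rot: [0.004, 0.96, -0.279, -0.007]
contact_force: [-0.1, 0.1, 0.5]
width: 0.0857
gripper_force: 0.0
```

```bash
python3 - <<'E'
from h import *
show(); im,d,P,T=wcloud("w4"); T[d==0]=np.nan
cap(im,P,T,3,16,(150,60,460,330),150,100)
f=lambda v,u:(T[v,u]*1000).round(0).tolist()
e=P[:300,:,2]; print("bench z", np.median(e[abs(e)<.012]))
E
```

```text
t 10.75 p [ 0.4461 -0.1396  0.2324] eulZYX [[0.844, -0.536, -0.017], [-0.536, -0.844, -0.004], [-0.012, 0.012, -1.0]] F [-0.1  0.1  0.5] w 0.0857 q [-0.45  0.18  1.83 -0.01  1.15  1.7 ]
cap n [3.e-04 1.e-04 1.e+00] tilt 0.02 az -157.72 ctr [ 0.4591 -0.1904  0.0012] px 40170 40020 bbox (150, 60, 310, 244)
tool-frame rect [-30.33 231.42] [272.36 749.93] 9.38 z 0.2312
bench z 0.0013089850176710993
```

View pics/w4.png

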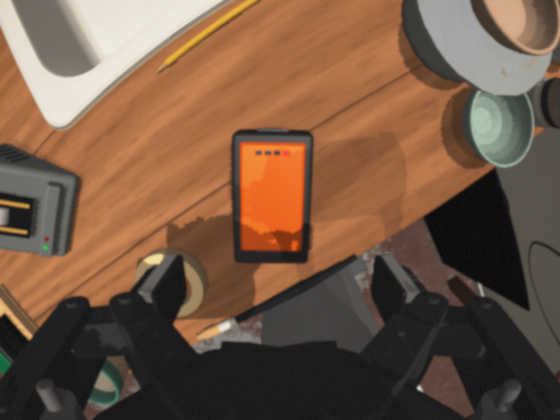

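The flat pack is between the fingers, px (233–313, 130–263), with its LEDs at the +x end as on the charged pack, so the orientation is right. The tape at (172,283) lies below the left finger, so I check the clearance.

```bash
python3 - <<'E'
from h import *
z=np.load("pics/w4.npz"); im,P,T,d=z["im"],z["P"],z["T"],z["d"]; T[d==0]=np.nan
cap(im,P,T,3,16,(237,134,308,262),180,100)
g=(P[...,2]>.045)&(P[...,2]<.075); g[:125]=0; g[268:]=0; g[:,:225]=0; g[:,320:]=0
t=T[g]; r=cv2.minAreaRect((t[:,:2]*1000).astype(np.float32)); print("top rect",r,np.median(P[g],0))
# tape
g=(P[...,2]>.008)&(P[...,2]<.03); g[:245]=0;g[320:]=0;g[:,:130]=0;g[:,215:]=0
q=P[g]; print("tape",len(q),np.percentile(q,[2,98],axis=0).round(3))
# same top rect for the green pack in tray
z=np.load("pics/w3.npz"); P,T,d=z["P"],z["T"],z["d"]; T[d==0]=np.nan
g=(P[...,2]>.045)&(P[...,2]<.08); g[:128]=0; g[275:]=0; g[:,:235]=0; g[:,325:]=0
t=T[g]; r=cv2.minAreaRect((t[:,:2]*1000).astype(np.float32)); print("green top rect",r)
E
```

```text
cap n [9.0e-04 1.2e-03 1.0e+00] tilt 0.09 az -126.8 ctr [ 0.4515 -0.1394  0.0567] px 6821 6791 bbox (240, 143, 65, 109)
tool-frame rect [ 3.82 -5.71] [89.5  50.76] 1.05 z 0.1756
top rect ((1.5562400817871094, -5.303947448730469), (110.89735412597656, 64.47870635986328), 1.2729179859161377) [ 0.45182611 -0.13930566  0.05613788]
tape 1296 [[ 0.387 -0.03   0.009]
 [ 0.459  0.03   0.021]]
green top rect ((-2.0209693908691406, -0.6688423156738281), (64.4612045288086, 110.5619888305664), 89.82479858398438)
```

```bash
python3 - <<'E'
from h import *
plan(np.array([.4478,-.137,.1]),packR(-33.4,0),n=4)
E
```

```text
0 [0.003, -0.005, 0.165] [0.031, 0.03, 0.046]
1 [0.002, -0.004, 0.165] [0.031, 0.03, 0.046]
2 [0.002, -0.004, 0.165] [0.031, 0.03, 0.046]
3 [0.001, -0.003, 0.165] [0.031, 0.03, 0.046]
dist 0.1324 rot deg 1.45
```

Emit:
servo_tool(
  moves=[
    {"dp": [0.004,-0.008,0.16],"delta_rot": [0.06,0.06,0.09],"fingers": 1},
    {"dp": [0.004,-0.008,0.16],"delta_rot": [0.06,0.06,0.09],"fingers": 1},
    {"dp": [0,0,0.17],"delta_rot": [0,0,0],"fingers": 1},
    {"dp": [0,0,0.17],"delta_rot": [0,0,0],"fingers": 1},
    {"dp": [0,0,0],"delta_rot": [0,0,0],"fingers": 1},
  ],
)

```text
clock: 11.3
position: [0.4458, -0.1344, 0.0972]
ee_rot: [-0.0, 0.958, -0.286, -0.005]
contact_force: [-1.6, 0.6, 0.2]
width: 0.0854
gripper_force: 0.0
```

```bash
python3 - <<'E'
from h import *
show();plan(np.array([.4478,-.137,.0872]),packR(-33.4,0),n=1)
E
```

```text
t 11.3 p [ 0.4458 -0.1344  0.0972] eulZYX [[0.837, -0.547, -0.008], [-0.547, -0.837, 0.003], [-0.009, 0.002, -1.0]] F [-1.6  0.6  0.2] w 0.0854 q [-0.44  0.34  2.02 -0.    0.79  1.71]
0 [0.016, 0.005, 0.05] [0.019, 0.088, 0.038]
dist 0.0105 rot deg 0.56
```

Emit:
servo_tool(
  moves=[
    {"dp": [0.016,0.005,0.045],"delta_rot": [0.02,0.09,0],"fingers": 1},
    {"dp": [0,0,0],"delta_rot": [0,0,0],"fingers": 1},
    {"dp": [0,0,0],"delta_rot": [0,0,0],"fingers": 0.85},
    {"dp": [0,0,0],"delta_rot": [0,0,0],"fingers": 0.78},
  ],
  force=60,
)

```text
clock: 11.7
position: [0.4513, -0.1397, 0.0925]
ee_rot: [0.001, 0.958, -0.286, 0.006]
contact_force: [1.1, -1.1, -0.0]
width: 0.0669
gripper_force: 0.0
```

Emit:
servo_tool(
  moves=[
    {"dp": [0,0,0],"delta_rot": [0,0,0],"fingers": 0.7},
    {"dp": [0,0,0],"delta_rot": [0,0,0],"fingers": 0.6},
    {"dp": [0,0,0],"delta_rot": [0,0,0],"fingers": 0.6},
    {"dp": [0,0,0],"delta_rot": [0,0,0],"fingers": 0.6},
  ],
)

```text
clock: 12.1
position: [0.4513, -0.1398, 0.0927]
ee_rot: [0.001, 0.958, -0.287, 0.006]
contact_force: [-0.3, 3.2, 7.2]
width: 0.0631
gripper_force: 65.7
```

```bash
python3 - <<'E'
from h import *
show()
E
```

```text
t 12.1 p [ 0.4513 -0.1398  0.0927] eulZYX [[0.835, -0.549, 0.011], [-0.549, -0.836, -0.005], [0.012, -0.002, -1.0]] F [-0.3  3.2  7.2] w 0.0631 q [-0.45  0.35  2.02  0.    0.76  1.7 ]
```

Emit:
servo_tool(
  moves=[
    {"dp": [0,0,-0.03],"delta_rot": [0,0,0],"fingers": 0.6},
    {"dp": [0,0,-0.2],"delta_rot": [0,0,0],"fingers": 0.6},
    {"dp": [0,0,-0.25],"delta_rot": [0,0,0],"fingers": 0.6},
    {"dp": [0,0,-0.25],"delta_rot": [0,0,0],"fingers": 0.6},
    {"dp": [0,0,-0.1],"delta_rot": [0,0,0],"fingers": 0.6},
  ],
)

```text
clock: 12.6
position: [0.4504, -0.1397, 0.2622]
ee_rot: [0.002, 0.958, -0.287, 0.009]
contact_force: [0.8, -1.5, -4.6]
width: 0.063
gripper_force: 70.4
```

```bash
echo "RT=packR(34.9,35.7); YV=np.cross(NZ,XU)" >> h.py; python3 - <<'E'
from h import *
show(); plan(shoe(.130,.16)-YV*.0015,RT)
E
```

```text
t 12.6 p [ 0.4504 -0.1397  0.2622] eulZYX [[0.835, -0.549, 0.016], [-0.549, -0.836, -0.008], [0.017, -0.002, -1.0]] F [ 0.8 -1.5 -4.6] w 0.063 q [-0.45  0.14  1.79 -0.    1.19  1.7 ]
0 [-0.001, -0.125, -0.003] [0.315, 0.442, -0.955]
1 [0.011, -0.125, 0.001] [0.315, 0.442, -0.955]
2 [0.023, -0.123, 0.006] [0.315, 0.442, -0.955]
3 [0.034, -0.12, 0.011] [0.315, 0.442, -0.955]
4 [0.045, -0.116, 0.017] [0.315, 0.442, -0.955]
5 [0.055, -0.11, 0.022] [0.315, 0.442, -0.955]
6 [0.064, -0.104, 0.028] [0.315, 0.442, -0.955]
7 [0.072, -0.096, 0.034] [0.315, 0.442, -0.955]
8 [0.079, -0.088, 0.041] [0.315, 0.442, -0.955]
9 [0.085, -0.079, 0.047] [0.315, 0.442, -0.955]
10 [0.09, -0.069, 0.053] [0.315, 0.442, -0.955]
11 [0.094, -0.058, 0.059] [0.315, 0.442, -0.955]
dist 0.3004 rot deg 75.54
```

Emit:
servo_tool(
  moves=[
    {"dp": [0,-0.125,-0.01],"delta_rot": [0.315,0.44,-0.955],"fingers": 0.6},
    {"dp": [0.01,-0.125,0],"delta_rot": [0.315,0.44,-0.955],"fingers": 0.6},
    {"dp": [0.023,-0.123,0],"delta_rot": [0.315,0.44,-0.955],"fingers": 0.6},
    {"dp": [0.034,-0.12,0.01],"delta_rot": [0.315,0.44,-0.955],"fingers": 0.6},
    {"dp": [0.045,-0.116,0.015],"delta_rot": [0.315,0.44,-0.955],"fingers": 0.6},
  ],
)

```text
clock: 13.1
position: [0.5161, -0.0329, 0.2633]
ee_rot: [-0.042, 0.989, -0.048, 0.13]
contact_force: [0.0, 0.5, -4.1]
width: 0.0628
gripper_force: 70.1
```

Emit:
servo_tool(
  moves=[
    {"dp": [0.055,-0.11,0.02],"delta_rot": [0.315,0.44,-0.955],"fingers": 0.6},
    {"dp": [0.064,-0.104,0.03],"delta_rot": [0.315,0.44,-0.955],"fingers": 0.6},
    {"dp": [0.072,-0.096,0.034],"delta_rot": [0.315,0.44,-0.955],"fingers": 0.6},
    {"dp": [0.08,-0.088,0.04],"delta_rot": [0.315,0.44,-0.955],"fingers": 0.6},
    {"dp": [0.085,-0.08,0.045],"delta_rot": [0.315,0.44,-0.955],"fingers": 0.6},
  ],
)

```text
clock: 13.6
position: [0.5838, 0.0721, 0.2664]
ee_rot: [-0.081, 0.946, 0.194, 0.246]
contact_force: [0.6, 0.0, -4.4]
width: 0.0633
gripper_force: 70.2
```

Emit:
servo_tool(
  moves=[
    {"dp": [0.09,-0.07,0.05],"delta_rot": [0.315,0.44,-0.955],"fingers": 0.6},
    {"dp": [0.094,-0.058,0.06],"delta_rot": [0.315,0.44,-0.955],"fingers": 0.6},
    {"dp": [0,0,0],"delta_rot": [0,0,0],"fingers": 0.6},
    {"dp": [0,0,0],"delta_rot": [0,0,0],"fingers": 0.6},
  ],
)

```text
clock: 14.0
position: [0.6108, 0.1132, 0.2677]
ee_rot: [-0.095, 0.91, 0.285, 0.287]
contact_force: [0.2, -0.3, -3.9]
width: 0.0629
gripper_force: 70.0
```

```bash
python3 - <<'E'
from h import *
show(); inshoe(); plan(shoe(.122,.0955)-YV*.0015,RT,n=3)
E
```

```text
t 14.0 p [0.6108 0.1132 0.2677] eulZYX [[0.673, 0.573, 0.468], [0.463, -0.82, 0.337], [0.576, -0.01, -0.817]] F [ 0.2 -0.3 -3.9] w 0.0629 q [-0.12  0.2   1.85  0.63  0.71  0.44]
tcp in shoe xyz mm [127.3   1.1 159.5] rot err tool deg [0.48 0.18 0.29] F shoe [-2.3 -0.4 -3.2]
0 [-0.009, 0.005, 0.107] [-0.028, 0.03, -0.017]
1 [-0.009, 0.005, 0.107] [-0.028, 0.03, -0.017]
2 [-0.01, 0.005, 0.107] [-0.028, 0.03, -0.017]
dist 0.0643 rot deg 0.76
```

Emit:
servo_tool(
  moves=[
    {"dp": [-0.009,0.005,0.1],"delta_rot": [-0.03,0.03,-0.02],"fingers": 0.6},
    {"dp": [-0.009,0.005,0.1],"delta_rot": [-0.03,0.03,-0.02],"fingers": 0.6},
    {"dp": [-0.009,0.005,0.1],"delta_rot": [-0.03,0.03,-0.02],"fingers": 0.6},
    {"dp": [0,0,0],"delta_rot": [0,0,0],"fingers": 0.6},
    {"dp": [0,0,0],"delta_rot": [0,0,0],"fingers": 0.6},
  ],
)

```text
clock: 14.5
position: [0.6379, 0.1279, 0.2165]
ee_rot: [-0.091, 0.908, 0.285, 0.293]
contact_force: [0.1, 0.4, -3.6]
width: 0.0634
gripper_force: 69.9
```

```bash
python3 - <<'E'
from h import *
show(); inshoe(); plan(shoe(.120,.0948)-YV*.0015,RT,n=1)
im,d,P,T=wcloud("w5"); T[d==0]=np.nan
cap(im,P,T,3,16,(150,100,420,340),180,80)
c,_=imaging.get_image("side"); cv2.imwrite("pics/s5.png",cv2.resize(c[160:250,200:320,::-1],(800,600),interpolation=cv2.INTER_CUBIC))
E
```

```text
t 14.5 p [0.6379 0.1279 0.2165] eulZYX [[0.665, 0.572, 0.481], [0.464, -0.821, 0.333], [0.585, 0.002, -0.811]] F [ 0.1  0.4 -3.6] w 0.0634 q [-0.08  0.29  1.88  0.73  0.59  0.35]
tcp in shoe xyz mm [123.   -2.3 100.1] rot err tool deg [-0.1   0.8  -0.02] F shoe [-1.8  0.3 -3.1]
0 [-0.016, -0.004, 0.026] [0.017, -0.017, 0.004]
dist 0.0061 rot deg 0.14
cap n [-0.471  -0.3238  0.8206] tilt 34.86 az 34.51 ctr [0.6648 0.1475 0.1956] px 20040 19948 bbox (208, 188, 143, 152)
tool-frame rect [11.59 -0.63] [64.51 51.29] 0.52 z 0.0364
```

View pics/s5.png

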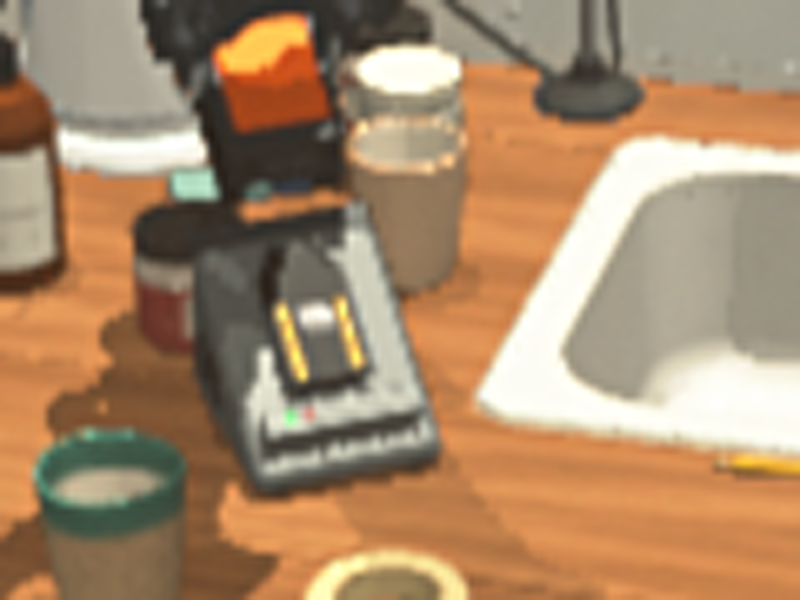

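The charger is clear and the held pack is at 34.9° tilt, lined up above the rail's upper end. Lower onto the rail line.

Emit:
servo_tool(
  moves=[
    {"dp": [0,-0.003,0.015],"delta_rot": [0,0,0],"fingers": 0.6},
    {"dp": [0,0,0.012],"delta_rot": [0,0,0],"fingers": 0.6},
    {"dp": [-0.025,0,0],"delta_rot": [0,0,0],"fingers": 0.6},
    {"dp": [-0.02,0,0],"delta_rot": [0,0,0],"fingers": 0.6},
    {"dp": [0,0,0],"delta_rot": [0,0,0],"fingers": 0.6},
  ],
)

```text
clock: 15.1
position: [0.6339, 0.1261, 0.2065]
ee_rot: [-0.091, 0.908, 0.285, 0.293]
contact_force: [-0.3, -0.5, -5.1]
width: 0.0632
gripper_force: 70.1
```

```bash
python3 - <<'E'
from h import *
inshoe()
E
```

```text
tcp in shoe xyz mm [113.7  -1.5  94.3] rot err tool deg [-0.1   0.8  -0.01] F shoe [-3.4 -0.3 -3.8]
```

Emit:
servo_tool(
  moves=[
    {"dp": [-0.02,0,-0.001],"delta_rot": [0,0,0],"fingers": 0.6},
    {"dp": [-0.02,0,0],"delta_rot": [0,0,0],"fingers": 0.6},
    {"dp": [-0.02,0,0],"delta_rot": [0,0,0],"fingers": 0.6},
    {"dp": [-0.02,0,0],"delta_rot": [0,0,0],"fingers": 0.6},
  ],
)

```text
clock: 15.5
position: [0.6238, 0.1186, 0.1978]
ee_rot: [-0.091, 0.908, 0.285, 0.294]
contact_force: [0.4, 0.0, -3.8]
width: 0.0632
gripper_force: 70.1
```

```bash
python3 - <<'E'
from h import *
inshoe()
E
```

```text
tcp in shoe xyz mm [98.4 -1.9 94.3] rot err tool deg [-0.15  0.88 -0.05] F shoe [-1.9 -0.2 -3.3]
```

Emit:
servo_tool(
  moves=[
    {"dp": [-0.015,-0.002,0],"delta_rot": [0,0,0],"fingers": 0.6},
    {"dp": [-0.015,0,0],"delta_rot": [0,0,0],"fingers": 0.6},
    {"dp": [-0.015,0,0],"delta_rot": [0,0,0],"fingers": 0.6},
  ],
)

```text
clock: 15.8
position: [0.6179, 0.1148, 0.1927]
ee_rot: [-0.091, 0.908, 0.285, 0.294]
contact_force: [-0.4, 0.1, -4.0]
width: 0.0631
gripper_force: 70.1
```

Emit:
servo_tool(
  moves=[
    {"dp": [-0.015,0,0],"delta_rot": [0,0,0],"fingers": 0.6},
    {"dp": [-0.015,0,0],"delta_rot": [0,0,0],"fingers": 0.6},
    {"dp": [-0.015,0,0],"delta_rot": [0,0,0],"fingers": 0.6},
  ],
)

```text
clock: 16.1
position: [0.6119, 0.1106, 0.1873]
ee_rot: [-0.091, 0.908, 0.285, 0.294]
contact_force: [0.7, -0.6, -3.5]
width: 0.0631
gripper_force: 70.1
```

```bash
python3 - <<'E'
from h import *
inshoe()
E
```

```text
tcp in shoe xyz mm [80.7 -1.6 94.1] rot err tool deg [-0.15  0.89 -0.05] F shoe [-1.8 -0.9 -3. ]
```

Emit:
servo_tool(
  moves=[
    {"dp": [-0.025,0,0],"delta_rot": [0,0,0],"fingers": 0.6},
    {"dp": [-0.025,0,0],"delta_rot": [0,0,0],"fingers": 0.6},
    {"dp": [-0.025,0,0],"delta_rot": [0,0,0],"fingers": 0.6},
  ],
)

```text
clock: 16.4
position: [0.6017, 0.1036, 0.1784]
ee_rot: [-0.091, 0.908, 0.285, 0.294]
contact_force: [0.2, -0.5, -4.1]
width: 0.0629
gripper_force: 70.1
```

Emit:
servo_tool(
  moves=[
    {"dp": [-0.025,0,0],"delta_rot": [0,0,0],"fingers": 0.6},
    {"dp": [-0.025,0,0],"delta_rot": [0,0,0],"fingers": 0.6},
    {"dp": [-0.025,0,0],"delta_rot": [0,0,0],"fingers": 0.6},
  ],
)

```text
clock: 16.7
position: [0.5927, 0.0969, 0.1709]
ee_rot: [-0.091, 0.907, 0.285, 0.296]
contact_force: [0.3, 3.4, 4.1]
width: 0.0631
gripper_force: 70.7
```

```bash
python3 - <<'E'
from h import *
inshoe()
E
```

```text
tcp in shoe xyz mm [52.  -1.9 94.1] rot err tool deg [-0.18  1.04 -0.01] F shoe [4.1 2.6 2.1]
```

Emit:
servo_tool(
  moves=[
    {"dp": [-0.015,-0.002,0],"delta_rot": [0,0,0],"fingers": 0.6},
    {"dp": [-0.015,0,0],"delta_rot": [0,0,0],"fingers": 0.6},
    {"dp": [-0.015,0,0],"delta_rot": [0,0,0],"fingers": 0.6},
  ],
)

```text
clock: 17.0
position: [0.5858, 0.0926, 0.1648]
ee_rot: [-0.091, 0.907, 0.285, 0.295]
contact_force: [-2.2, -1.2, 2.8]
width: 0.0629
gripper_force: 70.8
```

```bash
python3 - <<'E'
from h import *
inshoe()
E
```

```text
tcp in shoe xyz mm [41.8 -1.5 93.8] rot err tool deg [-0.21  0.9  -0.09] F shoe [-0.4  0.3  3.8]
```

Latch roller now pressed in, with low forces. Continue down.

Emit:
servo_tool(
  moves=[
    {"dp": [-0.02,0,0],"delta_rot": [0,0,0],"fingers": 0.6},
    {"dp": [-0.02,0,0],"delta_rot": [0,0,0],"fingers": 0.6},
    {"dp": [-0.02,0,0],"delta_rot": [0,0,0],"fingers": 0.6},
  ],
)

```text
clock: 17.3
position: [0.5779, 0.0872, 0.1579]
ee_rot: [-0.091, 0.907, 0.285, 0.295]
contact_force: [-3.3, -1.6, 6.0]
width: 0.0627
gripper_force: 71.5
```

Emit:
servo_tool(
  moves=[
    {"dp": [-0.015,0,0],"delta_rot": [0,0,0],"fingers": 0.6},
    {"dp": [-0.015,0,0],"delta_rot": [0,0,0],"fingers": 0.6},
    {"dp": [-0.015,0,0],"delta_rot": [0,0,0],"fingers": 0.6},
  ],
)

```text
clock: 17.6
position: [0.5722, 0.0829, 0.1529]
ee_rot: [-0.091, 0.907, 0.285, 0.295]
contact_force: [-4.1, -2.3, 8.0]
width: 0.063
gripper_force: 71.6
```

```bash
python3 - <<'E'
from h import *
inshoe()
E
```

```text
tcp in shoe xyz mm [21.3 -1.6 93.6] rot err tool deg [-0.2   0.96 -0.05] F shoe [0.8 0.5 9.2]
```

Emit:
servo_tool(
  moves=[
    {"dp": [-0.015,0,-0.003],"delta_rot": [0,0,0],"fingers": 0.6},
    {"dp": [-0.015,0,-0.001],"delta_rot": [0,0,0],"fingers": 0.6},
    {"dp": [-0.01,0,0],"delta_rot": [0,0,0],"fingers": 0.6},
  ],
)

```text
clock: 17.9
position: [0.5658, 0.0791, 0.1479]
ee_rot: [-0.091, 0.908, 0.285, 0.294]
contact_force: [-1.7, -1.3, 3.7]
width: 0.0632
gripper_force: 71.1
```

Emit:
servo_tool(
  moves=[
    {"dp": [-0.01,0,0],"delta_rot": [0,0,0],"fingers": 0.6},
    {"dp": [-0.01,0,0],"delta_rot": [0,0,0],"fingers": 0.6},
  ],
)

```text
clock: 18.1
position: [0.5631, 0.0773, 0.1454]
ee_rot: [-0.091, 0.908, 0.285, 0.294]
contact_force: [-2.1, -1.6, 0.8]
width: 0.0629
gripper_force: 71.1
```

```bash
python3 - <<'E'
from h import *
inshoe()
E
```

```text
tcp in shoe xyz mm [ 8.3 -1.1 93.6] rot err tool deg [-0.13  0.84 -0.06] F shoe [-1.7 -0.1  2.2]
```

Emit:
servo_tool(
  moves=[
    {"dp": [-0.008,0,0],"delta_rot": [0,0,0],"fingers": 0.6},
  ],
)

```text
clock: 18.2
position: [0.5619, 0.0765, 0.1444]
ee_rot: [-0.091, 0.908, 0.285, 0.294]
contact_force: [-3.2, -2.8, 1.6]
width: 0.0631
gripper_force: 71.1
```

Emit:
servo_tool(
  moves=[
    {"dp": [-0.008,0,0],"delta_rot": [0,0,0],"fingers": 0.6},
  ],
)

```text
clock: 18.3
position: [0.5607, 0.0758, 0.1434]
ee_rot: [-0.091, 0.908, 0.285, 0.294]
contact_force: [-4.7, -3.5, 1.2]
width: 0.0628
gripper_force: 71.1
```

```bash
python3 - <<'E'
from h import *
inshoe()
E
```

```text
tcp in shoe xyz mm [ 4.8 -0.9 93.6] rot err tool deg [-0.12  0.81 -0.05] F shoe [-4.1 -0.2  4.3]
```

Emit:
servo_tool(
  moves=[
    {"dp": [-0.006,0,0],"delta_rot": [0,0,0],"fingers": 0.6},
  ],
)

```text
clock: 18.4
position: [0.5602, 0.0754, 0.143]
ee_rot: [-0.091, 0.908, 0.285, 0.294]
contact_force: [-1.8, -1.3, 1.0]
width: 0.0629
gripper_force: 71.0
```

Emit:
servo_tool(
  moves=[
    {"dp": [-0.006,0,0],"delta_rot": [0,0,0],"fingers": 0.6},
  ],
)

```text
clock: 18.5
position: [0.5599, 0.075, 0.1426]
ee_rot: [-0.091, 0.908, 0.285, 0.294]
contact_force: [-1.4, -1.5, 1.5]
width: 0.0631
gripper_force: 71.0
```

```bash
python3 - <<'E'
from h import *
inshoe()
E
```

```text
tcp in shoe xyz mm [ 3.4 -1.1 93.6] rot err tool deg [-0.11  0.91 -0.03] F shoe [-0.7 -0.4  2.4]
```

Emit:
servo_tool(
  moves=[
    {"dp": [-0.006,0,0],"delta_rot": [0,0,0],"fingers": 0.6},
  ],
)

```text
clock: 18.6
position: [0.5596, 0.0747, 0.1425]
ee_rot: [-0.092, 0.907, 0.285, 0.295]
contact_force: [0.6, 1.8, 3.5]
width: 0.0634
gripper_force: 71.0
```

Emit:
servo_tool(
  moves=[
    {"dp": [-0.006,0,0],"delta_rot": [0,0,0],"fingers": 0.6},
  ],
)

```text
clock: 18.7
position: [0.5593, 0.0745, 0.1425]
ee_rot: [-0.092, 0.907, 0.285, 0.296]
contact_force: [1.9, 4.4, 6.3]
width: 0.0629
gripper_force: 71.0
```

```bash
python3 - <<'E'
from h import *
inshoe()
E
```

```text
tcp in shoe xyz mm [ 2.7 -1.2 93.9] rot err tool deg [-0.08  1.08 -0.06] F shoe [6.9 2.5 2.8]
```

Emit:
servo_tool(
  moves=[
    {"dp": [-0.006,0,0],"delta_rot": [0,0,0],"fingers": 0.6},
    {"dp": [0,0,0],"delta_rot": [0,0,0],"fingers": 0.6},
  ],
)

```text
clock: 18.9
position: [0.5592, 0.0744, 0.1425]
ee_rot: [-0.092, 0.907, 0.286, 0.296]
contact_force: [2.7, 5.3, 6.5]
width: 0.0631
gripper_force: 70.9
```

Emit:
servo_tool(
  moves=[
    {"dp": [0.01,0,0],"delta_rot": [0,0,0],"fingers": 0.6},
    {"dp": [0,0,0],"delta_rot": [0,0,0],"fingers": 0.75},
    {"dp": [0,0,0],"delta_rot": [0,0,0],"fingers": 0.9},
    {"dp": [0,0,0],"delta_rot": [0,0,0],"fingers": 1},
    {"dp": [0,0,0],"delta_rot": [0,0,0],"fingers": 1},
  ],
)

```text
clock: 19.4
position: [0.5586, 0.0737, 0.1413]
ee_rot: [-0.091, 0.908, 0.285, 0.294]
contact_force: [-0.0, -0.1, -0.7]
width: 0.0854
gripper_force: 0.0
```

Emit:
servo_tool(
  moves=[
    {"dp": [0,0,-0.05],"delta_rot": [0,0,0],"fingers": 1},
    {"dp": [0,0,-0.15],"delta_rot": [0,0,0],"fingers": 1},
    {"dp": [0,0,-0.2],"delta_rot": [0,0,0],"fingers": 1},
    {"dp": [0,0,-0.2],"delta_rot": [0,0,0],"fingers": 1},
    {"dp": [0,0,-0.17],"delta_rot": [0,0,0],"fingers": 1},
  ],
)

```text
clock: 19.9
position: [0.4835, 0.0221, 0.2677]
ee_rot: [-0.091, 0.908, 0.285, 0.294]
contact_force: [1.0, -0.3, 0.8]
width: 0.0855
gripper_force: 0.0
```

```bash
python3 - <<'E'
from h import *
show(); inshoe(); im,d,P,T=wcloud("w6"); T[d==0]=np.nan
m,g=cap(im,P,T,3,16,(230,130,340,290),180,80)
z=np.load("pics/w1.npz"); 
B=np.c_[XU,YV,NZ]
def box(z,lo,hi,s):
    im,P=z; h=cv2.cvtColor(im,cv2.COLOR_RGB2HSV).astype(int); q=(P-SO)@B*1000
    k=(h[...,0]>=lo)&(h[...,0]<=hi)&(h[...,1]>s)&(abs(q[...,2]-57)<6)&(abs(q[...,0])<75)&(abs(q[...,1])<45)
    print("cap in shoe: x",np.percentile(q[k][:,0],[1,99]).round(1),"y",np.percentile(q[k][:,1],[1,99]).round(1),"z",np.median(q[k][:,2]).round(2))
    k=(abs(q[...,2]-55)<8)&(abs(q[...,0])<80)&(abs(q[...,1])<45); print("top in shoe: x",np.percentile(q[k][:,0],[1,99]).round(1),"y",np.percentile(q[k][:,1],[1,99]).round(1))
box((z["im"],z["P"]),40,90,120); z=np.load("pics/w2.npz"); box((z["im"],z["P"]),40,90,120); box((im,P),3,16,180)
E
```

```text
t 19.9 p [0.4835 0.0221 0.2677] eulZYX [[0.664, 0.571, 0.482], [0.465, -0.821, 0.332], [0.586, 0.003, -0.81]] F [ 1.  -0.3  0.8] w 0.0855 q [-0.41  0.01  2.08  0.74  0.84  0.1 ]
tcp in shoe xyz mm [ -1.   -0.7 249.3] rot err tool deg [-0.2   0.86 -0.06] F shoe [ 1.  -0.8  0.3]
cap n [-0.4696 -0.3291  0.8193] tilt 34.99 az 35.02 ctr [0.5775 0.0875 0.1133] px 6381 6358 bbox (248, 147, 63, 105)
tool-frame rect [-0.91 -0.45] [91.8  51.97] 0.01 z 0.1922
cap in shoe: x [-39.7  46.4] y [-23.7  25.4] z 57.2
top in shoe: x [-53.1  54.2] y [-30.2  31.7]
cap in shoe: x [-39.   46.6] y [-23.9  25. ] z 57.22
top in shoe: x [-52.   54.2] y [-30.1  31.4]
cap in shoe: x [-43.7  46.1] y [-26.1  24.3] z 57.16
top in shoe: x [-53.3  54.1] y [-31.9  30.4]
```

View pics/w6.png

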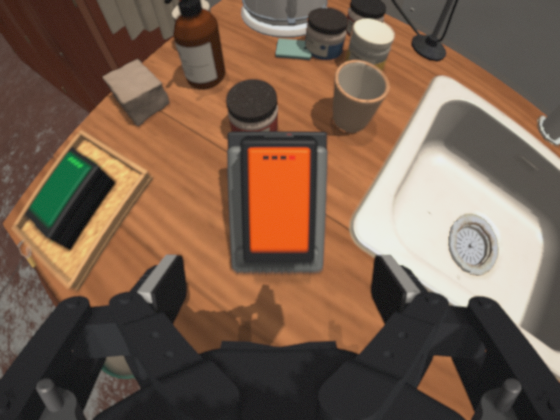

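The flat pack sits where the charged one sat (top −53.3…54.1 mm now, −53.1…54.2 mm then, same height and tilt). The charged pack is flat in the tray and the bystanders near the charger are undisturbed. Handing in.

```bash
python3 -c "
from rig import manip
print(manip.sign_off())"
```

```text
the job is handed in; nothing more can be done
None
```

The job is handed in: the charged pack stands flat in the tray, and the flat pack is against the charger's front stop, matching the charged pack's old position to about 0.2 mm. The latch joint could not be read, so I judged it sprung in from the forces on the way down and that final position.

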